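Clear the carvings, fetch the marble blank and slide it into the carving board

ROBOT

A 6-joint arm with a two-finger parallel gripper is mounted at the origin on the work surface. World frame = base frame: x ahead of the robot, y to its left, z up, the work surface at z = 0. Lengths are in m, angles in degrees, forces in N, time in s.
With the tool pointing down it reaches from about 0.4 to 0.825 m from the base axis. Payload 7 kg.
Tool frame: the origin (TCP) lies on the centre line of the jaws, within the pads' length; the fingertips stand 8 mm ahead of it and the grasp point (between the pads) lies 11 mm behind it; z points along the fingers, y is the line along which they close (so a half turn about z gives the same grasp; the last joint's range is limited). The gripper opens to 88 mm and grips with 3 to 60 N. Pads are 19 mm wide; open, the fingers measure 130 mm over their backs; the gripper's body (78 mm by 193 mm) begins 47 mm behind the grasp point.
Start: joints at [83.371, 20.546, 0.682, 0, -70.136, -16.507], TCP at [0.265, 0.621, 0.235] pointing down, gripper open.
Joint ranges: [-176.03, 176.03], [-82.01, 121.73], [-58.28, 71.71], [-173.87, 95.51], [-174.79, -0.11], [-173.66, 173.66]. Speed limits (degrees/s): [136.94, 136.94, 172.46, 180, 180, 180].

INTERFACE

Orientations are given as [roll, pitch, yaw] about the fixed x, y, z axes, in that order (R = Rz(yaw) Ry(pitch) Rx(roll)).
In Python, from plant import r gives the robot as it stands.
- The arm moves only by the tool carry_out, never from a script. Its argument "targets" is a list of rows, each a list of 6 numbers: the shift along the tool's x, y, z scaled (see below), then the turn, a rotation vector about the tool's x, y, z scaled (see below). A call has 1 to 5 rows; each row shifts and turns the commanded pose from where the row before left it, along the tool's axes as they then stand; what a row does not reach is not made up. The controller multiplies each number of a shift by 0.5 m and each number of a turn by 60 degrees. A row lasts 1/8 s, in which the tool goes at most 62.5 mm and 10.7 degrees, less where a joint would pass 70% of its speed; a pose out of reach is approached as far as the arm can. A call with a number of a shift or a turn outside -1 to 1 is refused whole. A call with a gripper value outside its range is refused whole. "hand" is the opening, from 0 (shut) to 1 (fully open), set as the call begins (left out, the last holds). The fingers move at their own pace and stop on an object; "squeeze" is the grip in N (left out, the last holds). Time passes only in rows, so rows that do not move let the fingers close. It gives the time, the measured TCP pose, the force, the opening and the grip force at its end, in the units of the state.
- r.get_state(): the state, without advancing time (a new reading comes with each control period).
- r.capture(name): name is "scene" or "top"; returns the picture (420x560x3 uint8, red, green, blue); there is no depth.
- r.camera_info(name): a dict with "K" (3x3 intrinsics, pixels), "distortion" ([k1, k2, p1, p2, k3] as OpenCV has them; the pictures are not rectified), "eye" and "attitude" of the camera in the world. Camera axes: x right, y down, z forward; pixel columns grow to the right and rows downward; lengths in m; the calibration is good to about 2 mm. A picture is of the moment at which its call begins. camera_info takes no time and is no camera call.
- r.close_job(): hands the job in; it is judged then, once.
The state is a dict: "time_s": time; "joints": joint angles; "qd": joint speeds; "joint_torque": joint torques, N m; "tcp_pos": TCP position; "eef_rot": TCP orientation; "contact_force": force on the tool from outside, world axes, zero at the start; "moment": the same for the moment, N m; "gripper_width": finger opening in m; "gripper_force": force on a finger pad.
Only numpy, scipy, OpenCV 4.12 (cv2) and the standard library are available. Lean on these libraries where they do the work, as an engineer would, in place of code of your own. Each camera call takes 0.05 s, during which the arm holds its last target. There are 200 camera calls.

TASK

I need the white marble blank stored under the display step, but the jade gourd, the owl and the seal stand in its way: first move all three onto the grey felt mat, standing. Then draw the blank straight out and slide it into the carving board, under the hand-rest bar and right up to the end stop, flat and straight. Last, stand each carving back on the very spot where it was, and leave the paste box, mountain and brush pot undisturbed.

Things in the scene. Friction and masses are not known exactly. Their poses are not given: they have to be found in the camera images.
- gourd: Green jade gourd: round rosewood foot 52 mm across, 12 high; lower bulb 48 mm across; waist 25; upper bulb 34 mm across with straight sides from 60 to 72 mm height; 89 mm tall, 0.2 kg. Grip the upper bulb at 66 mm height, any yaw. Origin: centre of its underside, z up.
- owl: Dark slate owl with yellow eyes: round rosewood foot 52 mm across, 12 high; round body 42 mm across with straight sides from 22 to 50 mm height; head 38 mm across; 89 mm tall, 0.22 kg. Grip the body at 42 mm height, any yaw. Origin: centre of its underside, z up.
- seal: Amber square seal stone with a small beast on top: rosewood foot 46 x 46 mm, 10 high; straight block 34 x 34 mm from 10 to 68 mm height, faces square to its x and y; 90 mm tall, about 0.24 kg. Grip two facing sides at 50 mm height. Origin: centre of its underside, z up.
- blank: White marble plaque 120 mm long (x), 46 wide (y), 18 thick, about 0.27 kg. Origin: centre of its underside, z up. Lies on the table in the step's middle bay, x roughly along the step's x; its -x end sticks out 49 to 63 mm in front. Grip it across its width 20 mm from that end, fingertips just above the table; slide it level at least 75 mm along the step's -x before lifting.
- step: Fixed dark wooden display step, 150 mm deep (x), 300 wide (y), 48 high. Origin: centre of its underside, on the table. Open at its -x front: bays 32 mm high, no floor; the middle one, 84 mm wide about y = 0, holds the blank. Of the carvings two stand side by side (in any order) 112 mm before its front edge, 37 mm either side of its x axis, one 73 mm farther out on that axis.
- mat: Grey felt mat, fixed on the table to one side, 200 mm (x) by 150 mm (y), 4 mm thick. Origin: centre of its underside.
- board: Fixed carving board on the other side: pale base 200 (x) x 110 (y) x 16 mm; origin centre of its underside. End stop at its +x end (away from the robot), inner face at x = 90 mm. Dark hand-rest bar at x = 40 to 60 mm on two posts: slot below it 56 mm wide about y = 0, 16 to 42 mm above the table; bar top 54 mm. The blank enters along +x; home, its centre is at x = 30, y = 0, z = 16 mm.
- paste_box: Bystander: round white porcelain box with a blue band, 62 mm across, 28 mm high, standing on the display step. Origin: centre of its underside.
- mountain: Bystander: small pale craggy stone mountain on a rosewood foot 50 x 75 mm, about 70 mm high, standing on the display step. Origin: centre of its underside.
- brush_pot: Bystander: wooden brush pot 68 mm across, 105 mm high (185 mm with its brushes), on the table beside the display step. Origin: centre of its underside.

How it is judged:
By the outcome, as a careful person would: the job done as asked, in the order asked, and still so for the second after the job is handed in, with the robot touching nothing.
It also fails if it takes over 141 s, if anything falls off the work surface, if the arm or the gripper's body presses on something with over 40 N, if the wrist force passes 120 N, or if a joint passes its speed limit or range.

## Working session

There is one attempt and no reset: what is moved stays moved. The work goes in short steps, Python scripts to look and compute and a tool call to move; the robot and the scene stay as the last step left them, time stands still between calls to the robot, and variables do not carry over. Pictures are saved under pics/ and viewed, at most 14 in all, crops included, and the job is handed in when it is done.

Besides the shell and the picture viewer there is one more tool, called after "Request:" as name([rows], argument=value, ...), one row to a line, values as JSON. carry_out: Moves the arm, as the interface text tells. Its arguments: {"type":"object","properties":{"targets":{"type":"array","items":{"type":"array","items":{"type":"number","minimum":-1,"maximum":1}}},"hand":{"type":"number"},"squeeze":{"type":"number"}},"required":["targets"]}

```bash
ls; mkdir -p pics
python3 - <<'E'
from plant import r
import cv2
s=r.get_state(); print(s)
for n in("scene","top"):
    im=r.capture(n); cv2.imwrite(f"pics/{n}0.png",im[:,:,::-1]); print(n,r.camera_info(n))
E
```

```text
pics
{'time_s': 0.0, 'joints': array([ 8.33711212e+01,  2.05904572e+01,  6.34373718e-01, -1.93221558e-02,
       -7.01378110e+01, -1.65071500e+01]), 'qd': array([-0.083401  ,  0.07374906,  0.03424383, -0.03296237, -0.09164897,
        0.05265567]), 'joint_torque': array([-2.69040044e-05, -5.82719100e+01,  2.93063825e+01,  6.99740812e+00,
        6.98815507e-03, -1.63716059e-04]), 'tcp_pos': array([0.2650558 , 0.62025771, 0.2336408 ]), 'eef_rot': array([ 1.79904814e+02, -9.26561963e-03, -2.31426009e+01]), 'contact_force': array([0.13956499, 0.68418798, 0.7251051 ]), 'moment': array([-3.84083093e-03,  3.77989193e-05,  5.81875565e-02]), 'gripper_force': 0.0, 'gripper_width': 0.0876555490653475}
scene {'K': array([[506.02226541,   0.        , 280.6099514 ],
       [  0.        , 506.02226541, 216.13490042],
       [  0.        ,   0.        ,   1.        ]]), 'distortion': array([-0.05036466,  0.        ,  0.        ,  0.        ,  0.        ]), 'eye': array([1.18239246, 0.7417003 , 0.99173735]), 'attitude': array([-134.7932797 ,    0.94011793,  142.84032492])}
top {'K': array([[416.54300889,   0.        , 279.27278782],
       [  0.        , 416.54300889, 202.96030722],
       [  0.        ,   0.        ,   1.        ]]), 'distortion': array([-0.12479276,  0.        ,  0.        ,  0.        ,  0.        ]), 'eye': array([0.5080006 , 0.0134973 , 0.89261834]), 'attitude': array([-172.99283168,   -0.70948729,  -88.84628321])}
```

View pics/scene0.png

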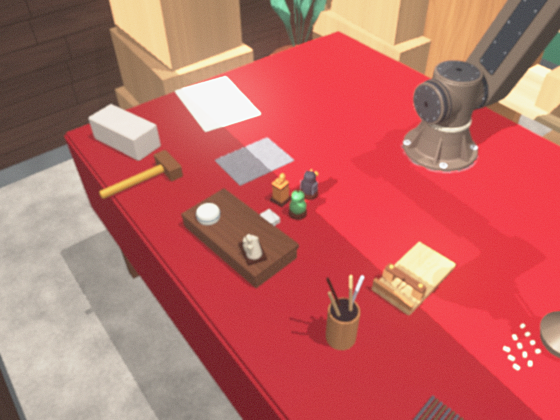

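View pics/top0.png

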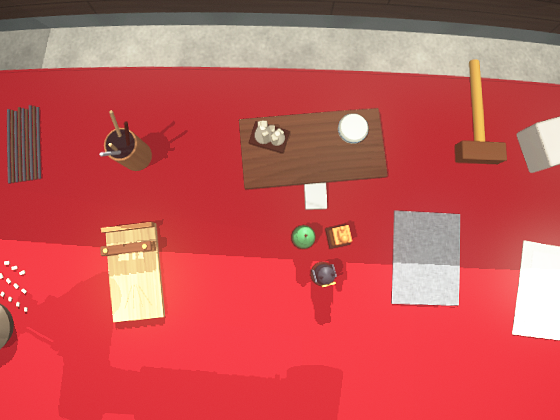

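The scene view shows the step at lower left and the board at centre right. In the top view (up is +x, left is +y) the pixel positions are:
- gourd (304,237)
- seal (341,235)
- owl (324,273)
- blank end (316,196)
- step about (313,148)
- mat (426,258)
- board (135,272), with its stop at (130,228)

Next I'll zoom in.

```bash
cat > h.py <<'E'
import numpy as np, cv2
from scipy.spatial.transform import Rotation as Ro
from plant import r
def cam(n):
    c=r.camera_info(n); R=Ro.from_euler('xyz',c['attitude'],degrees=True).as_matrix()
    return c['K'],c['distortion'],np.array(c['eye']),R
def proj(n,P):
    K,d,e,R=cam(n); P=np.atleast_2d(np.array(P,float))
    rv,_=cv2.Rodrigues(R.T); return cv2.projectPoints(P,rv,-R.T@e,K,d)[0][:,0]
def back(n,uv,z):
    K,d,e,R=cam(n); p=cv2.undistortPoints(np.array(uv,float).reshape(-1,1,2),K,d)[:,0]
    v=np.c_[p,np.ones(len(p))]@R.T; return e+v*((z-e[2])/v[:,2])[:,None]
E
python3 - <<'E'
import cv2
im=cv2.imread("pics/top0.png")
a=im[95:300,230:400]; cv2.imwrite("pics/c1.png",cv2.resize(a,None,fx=2.9,fy=2.9,interpolation=cv2.INTER_CUBIC))
b=cv2.resize(im[215:330,90:180],None,fx=4,fy=4,interpolation=cv2.INTER_CUBIC)
c=cv2.resize(im[200:315,380:470],None,fx=4,fy=4,interpolation=cv2.INTER_CUBIC)
cv2.imwrite("pics/c2.png",cv2.hconcat([b,c]))
E
```

```text
(no output)
```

View pics/c1.png

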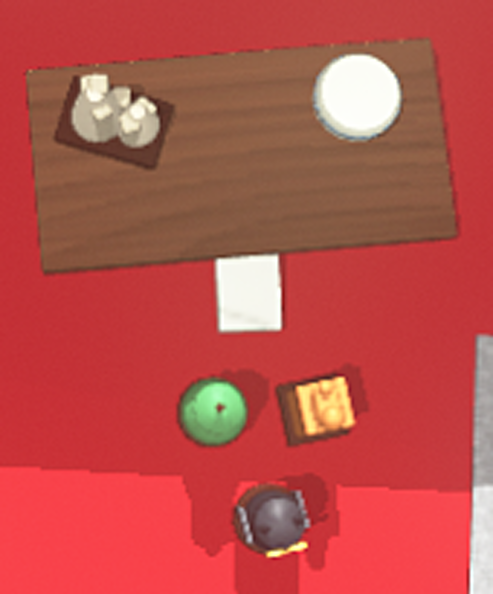

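View pics/c2.png

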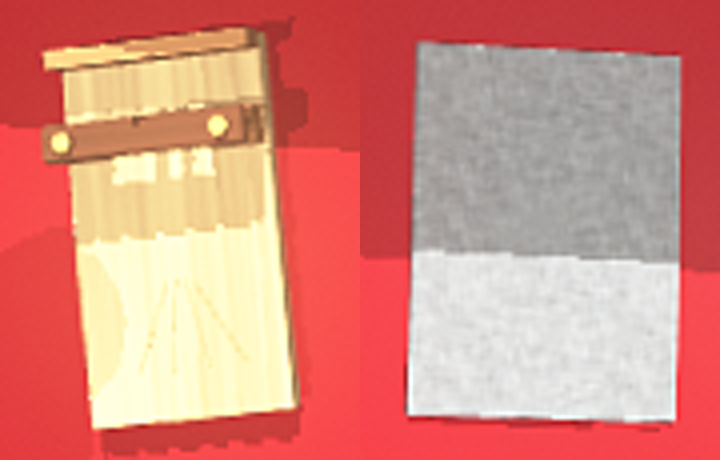

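```bash
cat > fit.py <<'E'
from h import *
from scipy.optimize import least_squares
def cr(p,s,o): return (np.array(p,float)+.5)/s-.5+o
def pose(name,n,uv,body,z):
    W=back(n,uv,z)[:,:2]; B=np.array(body,float)
    f=lambda q:((B@np.array([[np.cos(q[2]),np.sin(q[2])],[-np.sin(q[2]),np.cos(q[2])]])+q[:2])-W).ravel()
    s=least_squares(f,[*(W.mean(0)),0]); print(name,s.x[:2].round(4),np.degrees(s.x[2]).round(2),'res mm',(s.fun*1e3).round(1)); return s.x
if __name__=="__main__":
    o1=np.array([230,95]);
    st=pose('step','top',cr([[27,71],[431,39],[458,236],[42,272]],2.9,o1),[[.075,.15],[.075,-.15],[-.075,-.15],[-.075,.15]],.048)
    pose('mat','top',cr(np.array([[57,42],[320,57],[314,421],[47,414]]),4,np.array([380,200])),[[.1,.075],[.1,-.075],[-.1,-.075],[-.1,.075]],.004)
    pose('board','top',cr([[93,430],[298,407]],4,np.array([90,215])),[[-.1,.055],[-.1,-.055]],.016)
    b=back('top',cr([[219,331],[281,329],[216,257],[279,253]],2.9,o1),.018); print('blank pts',b.round(4)[:,:2].tolist())
    ob=np.array([90,215]); print('board edge dir pts',back('top',cr([[93,430],[72,190],[298,407],[270,147]],4,ob),.016)[:,:2].round(4).tolist())
    c,s=np.cos(st[2]),np.sin(st[2]); R=np.array([[c,-s],[s,c]])
    for nm,l in [('L',[-.187,.037]),('R',[-.187,-.037]),('F',[-.26,0])]: print(nm,(st[:2]+R@l).round(4))
    for nm,p,z in [('gourd',[213,411],.066),('owl',[275,519],.075),('sealtopblock',[326,405],.07)]: print(nm,back('top',cr([p],2.9,o1),z)[0].round(4))
    print('sealblock top corners',back('top',cr([[296,384],[346,374],[357,429],[305,440]],2.9,o1),.068)[:,:2].round(4).tolist())
E
python3 fit.py
```

```text
step [ 0.7307 -0.0627] 6.35 res mm [ 0.7  1.1  0.9 -1.  -0.7 -0.5 -0.9  0.3]
mat [ 0.505  -0.3161] -1.89 res mm [ 0.3  0.2  0.7 -0.2 -0.8 -0.5 -0.2  0.5]
board [0.4631 0.31  ] 8.7 res mm [ 0.1 -0.5 -0.1  0.5]
blank pts [[0.6044, -0.0502], [0.6069, -0.0956], [0.6591, -0.0473], [0.6631, -0.0938]]
board edge dir pts [[0.3558, 0.3497], [0.4814, 0.367], [0.3726, 0.24], [0.5075, 0.2604]]
L [ 0.5407 -0.0466]
R [ 0.5489 -0.1202]
F [ 0.4723 -0.0915]
gourd [ 0.544  -0.0433  0.066 ]
owl [ 0.4718 -0.0856  0.075 ]
sealtopblock [ 0.5494 -0.1204  0.07  ]
sealblock top corners [[0.5635, -0.1], [0.571, -0.1345], [0.5334, -0.1422], [0.5253, -0.1064]]
```

```bash
cat > ov.py <<'E'
from h import *
def overlay(n,path,box,s,shapes,out):
    im=cv2.imread(path); x0,y0,x1,y1=box
    im=cv2.resize(im[y0:y1,x0:x1],None,fx=s,fy=s,interpolation=cv2.INTER_CUBIC)
    for P,col in shapes:
        q=(proj(n,P)-[x0,y0]+.5)*s-.5
        cv2.polylines(im,[np.round(q*16).astype(np.int32)],True,col,1,cv2.LINE_AA,4)
    if out: cv2.imwrite(out,im)
    return im
def circ(x,y,z,rad):
    t=np.linspace(0,6.28,40); return np.c_[x+rad*np.cos(t),y+rad*np.sin(t),0*t+z]
def rect(x,y,yaw,z,a,b,c,d):
    w=np.radians(yaw); P=np.array([[a,c],[b,c],[b,d],[a,d]])
    return np.c_[P@np.array([[np.cos(w),np.sin(w)],[-np.sin(w),np.cos(w)]])+[x,y],np.full(4,z)]
E
python3 - <<'E'
from ov import *
Y=(0,255,255);B=(255,0,0);G=(0,255,0)
g=(.5425,-.0455);o=(.4723,-.0905);se=(.5485,-.1205)
S=[(circ(*g,0,.026),Y),(circ(*g,.066,.017),B),(circ(*o,0,.026),Y),(circ(*o,.036,.021),G),(circ(*o,.012,.026),Y),
(rect(*se,11.9,0,-.023,.023,-.023,.023),Y),(rect(*se,11.9,.068,-.017,.017,-.017,.017),B),
(rect(.7307,-.0627,6.35,.048,-.075,.075,-.15,.15),G),(rect(.7307,-.0627,6.35,0,-.075,.075,-.15,.15),G),
(rect(.6057,-.0729,3,.018,0,.12,-.023,.023),B),]
a=overlay('top','pics/top0.png',(280,170,370,305),4.4,S,None)
b=overlay('scene','pics/scene0.png',(240,160,330,295),4.4,S,None)
cv2.imwrite('pics/o1.png',cv2.hconcat([a,b]))
E
```

```text
(no output)
```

View pics/o1.png

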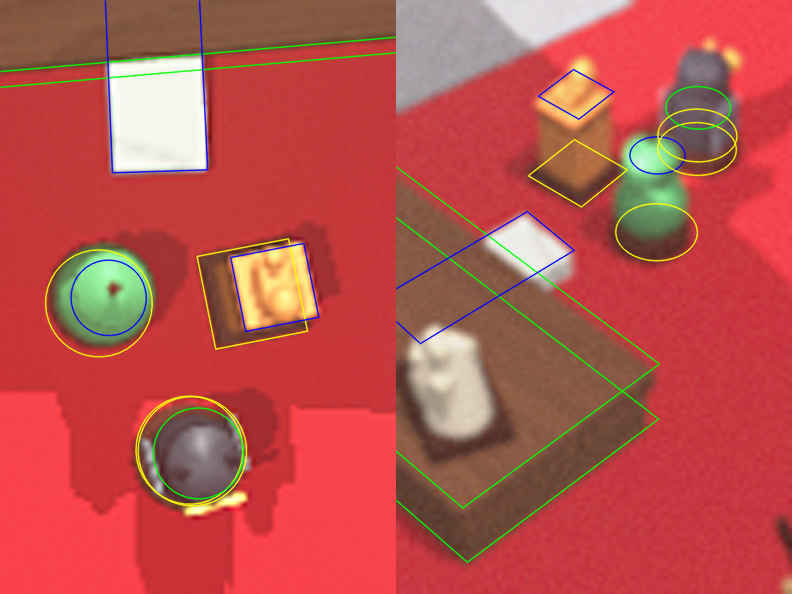

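The overlays fit in both cameras, so the poses are good to about 2 mm. Next is a small planner that turns world waypoints into rows.

```bash
cat > plan.py <<'E'
import sys,numpy as np
from h import r
# args: waypoints x,y,z,yaw[,mm per row] ; prints rows in calls of 5, measured start pose
s=r.get_state(); p=np.array(s['tcp_pos']); yaw=s['eef_rot'][2]
print('t%.2f'%s['time_s'],p.round(4),np.round(s['eef_rot'],2),'w%.4f'%s['gripper_width'],'gf%.1f'%s['gripper_force'],np.round(s['contact_force'],1))
rows=[]
for a in sys.argv[1:]:
    v=[float(k) for k in a.split(',')]; step=(v[4] if len(v)>4 else 58)/1000
    T=np.array(v[:3]); dy=(v[3]-yaw+180)%360-180
    n=max(1,int(np.ceil(max(np.linalg.norm(T-p)/step,abs(dy)/10.2)-1e-3)))
    p0=p.copy();y0=yaw
    for i in range(1,n+1):
        c,q=np.cos(np.radians(yaw)),np.sin(np.radians(yaw)); X=np.array([c,q,0]);Y=np.array([q,-c,0])
        d=p0+(T-p0)*i/n-p; t=-(y0+dy*i/n-yaw)/60
        k=np.round([d@X/.5,d@Y/.5,-d[2]/.5,0,0,t],3)+0.
        rows.append(k.tolist()); p=p+.5*(k[0]*X+k[1]*Y)-[0,0,.5*k[2]]; yaw-=60*k[5]
for i in range(0,len(rows),5): print(str(rows[i:i+5]).replace('0.0,','0,').replace('0.0]','0]'))
E
python3 plan.py .472,-.0905,.235,0 .472,-.0905,.12,0
```

```text
t0.10 [0.2651 0.6203 0.2337] [ 1.7992e+02 -1.0000e-02 -2.3140e+01] w0.0874 gf0.0 [-0.4 -0.7 -0.3]
[[0.072, 0.088, 0, 0, 0, -0.03], [0.07, 0.09, 0, 0, 0, -0.029], [0.066, 0.093, -0.001, 0, 0, -0.03], [0.064, 0.094, 0, 0, 0, -0.03], [0.061, 0.096, 0, 0, 0, -0.029]]
[[0.058, 0.099, 0, 0, 0, -0.03], [0.054, 0.099, 0, 0, 0, -0.03], [0.052, 0.102, -0.001, 0, 0, -0.029], [0.048, 0.103, 0, 0, 0, -0.03], [0.045, 0.105, 0, 0, 0, -0.03]]
[[0.042, 0.106, 0, 0, 0, -0.029], [0.039, 0.107, 0, 0, 0, -0.03], [0.035, 0.108, -0.001, 0, 0, -0.03], [0, 0, 0.115, 0, 0, 0], [0, 0, 0.115, 0, 0, 0]]
```

Request:
carry_out([
  [0.072,0.088,0,0,0,-0.03],
  [0.07,0.09,0,0,0,-0.029],
  [0.066,0.093,0,0,0,-0.03],
  [0.064,0.094,0,0,0,-0.03],
  [0.061,0.096,0,0,0,-0.029],
], hand=0.8)

```text
time_s: 0.72
tcp_pos: [0.3451, 0.3455, 0.2344]
eef_rot: [180.0, 0.0, -14.2]
contact_force: [0.1, 0.6, -0.2]
gripper_width: 0.0701
gripper_force: 0.0
```

Request:
carry_out([
  [0.058,0.099,0,0,0,-0.03],
  [0.054,0.099,0,0,0,-0.03],
  [0.052,0.102,0,0,0,-0.029],
  [0.048,0.103,0,0,0,-0.03],
  [0.045,0.105,0,0,0,-0.03],
])

```text
time_s: 1.35
tcp_pos: [0.4242, 0.072, 0.2347]
eef_rot: [-180.0, -0.0, -5.2]
contact_force: [1.6, 0.5, 0.2]
gripper_width: 0.07
gripper_force: 0.0
```

Request:
carry_out([
  [0.042,0.106,0,0,0,-0.029],
  [0.039,0.107,0,0,0,-0.03],
  [0.035,0.108,0,0,0,-0.03],
  [0,0,0.1,0,0,0],
  [0,0,0,0,0,0],
])

```text
time_s: 1.98
tcp_pos: [0.4693, -0.0911, 0.1815]
eef_rot: [180.0, 0.4, -0.1]
contact_force: [-0.1, 0.3, 0.8]
gripper_width: 0.07
gripper_force: 0.0
```

```bash
python3 plan.py .472,-.0905,.12,0  .472,-.0905,.034,0,45
```

```text
t1.98 [ 0.4693 -0.0911  0.1815] [ 1.7996e+02  4.3000e-01 -1.3000e-01] w0.0700 gf0.0 [-0.1  0.3  0.8]
[[0.003, -0.001, 0.062, 0, 0, -0.001], [0.002, 0, 0.061, 0, 0, -0.001], [0, 0, 0.086, 0, 0, 0], [0, 0, 0.086, 0, 0, 0]]
```

Request:
carry_out([
  [0,0,0.062,0,0,0],
  [0,0,0.061,0,0,0],
  [0,0,0,0,0,0],
  [0,0,0,0,0,0],
])

```text
time_s: 2.48
tcp_pos: [0.4734, -0.0895, 0.125]
eef_rot: [180.0, -0.1, 0.1]
contact_force: [0.6, -0.3, 0.1]
gripper_width: 0.0701
gripper_force: 0.0
```

```bash
python3 plan.py .472,-.0905,.034,0,45
```

```text
t2.48 [ 0.4734 -0.0895  0.125 ] [ 1.7999e+02 -1.2000e-01  1.2000e-01] w0.0701 gf0.0 [ 0.6 -0.3  0.1]
[[-0.001, 0.001, 0.061, 0, 0, 0.001], [-0.001, 0, 0.06, 0, 0, 0], [-0.001, 0.001, 0.061, 0, 0, 0.001]]
```

Request:
carry_out([
  [-0.001,0.001,0.061,0,0,0],
  [-0.001,0,0.06,0,0,0],
  [0,0.001,0.061,0,0,0],
  [0,0,0,0,0,0],
  [0,0,0,0,0,0],
])

```text
time_s: 3.1
tcp_pos: [0.4726, -0.0907, 0.0338]
eef_rot: [-180.0, -0.1, 0.1]
contact_force: [0.3, -0.7, 0.5]
gripper_width: 0.0699
gripper_force: 0.0
```

Request:
carry_out([
  [0,0,0,0,0,0],
  [0,0,0,0,0,0],
  [0,0,0,0,0,0],
  [0,0,0,0,0,0],
  [0,0,0,0,0,0],
], hand=0.3, squeeze=15)

```text
time_s: 3.72
tcp_pos: [0.4717, -0.0909, 0.0325]
eef_rot: [-180.0, -0.1, 0.0]
contact_force: [-0.7, 2.6, 5.8]
gripper_width: 0.0413
gripper_force: 15.0
```

```bash
python3 plan.py .472,-.0905,.16,0,45 .46,-.28,.16,0,45 .445,-.316,.16,0,45 .445,-.316,.055,0,30
```

```text
t3.73 [ 0.4717 -0.0909  0.0325] [-1.7999e+02 -5.0000e-02  4.0000e-02] w0.0413 gf15.0 [-0.7  2.6  5.8]
[[0, 0, -0.085, 0, 0, 0], [0, 0, -0.085, 0, 0, 0], [0.001, -0.001, -0.085, 0, 0, 0.001], [-0.005, 0.076, 0, 0, 0, 0], [-0.005, 0.076, 0, 0, 0, 0]]
[[-0.005, 0.076, 0, 0, 0, 0], [-0.004, 0.075, 0, 0, 0, 0], [-0.005, 0.076, 0, 0, 0, 0], [-0.03, 0.072, 0, 0, 0, 0], [0, 0, 0.053, 0, 0, 0]]
[[0, 0, 0.052, 0, 0, 0], [0, 0, 0.053, 0, 0, 0], [0, 0, 0.052, 0, 0, 0]]
```

Request:
carry_out([
  [0,0,-0.06,0,0,0],
  [0,0,-0.085,0,0,0],
  [0,0,-0.085,0,0,0],
  [-0.005,0.05,-0.03,0,0,0],
  [-0.005,0.076,0,0,0,0],
])

```text
time_s: 4.35
tcp_pos: [0.4668, -0.1542, 0.1635]
eef_rot: [-180.0, -0.2, 0.1]
contact_force: [0.3, 0.3, -3.1]
gripper_width: 0.0416
gripper_force: 15.0
```

Request:
carry_out([
  [-0.005,0.076,0,0,0,0],
  [-0.005,0.076,0,0,0,0],
  [-0.005,0.076,0,0,0,0],
  [-0.025,0.06,0,0,0,0],
  [-0.005,0.036,0,0,0,0],
])

```text
time_s: 4.97
tcp_pos: [0.4424, -0.3171, 0.1613]
eef_rot: [-180.0, 0.1, -0.1]
contact_force: [0.5, -0.0, -2.6]
gripper_width: 0.0416
gripper_force: 15.0
```

Request:
carry_out([
  [0,0,0.053,0,0,0],
  [0,0,0.052,0,0,0],
  [0,0,0.053,0,0,0],
  [0,0,0,0,0,0],
  [0,0,0,0,0,0],
])

```text
time_s: 5.6
tcp_pos: [0.4444, -0.3162, 0.0838]
eef_rot: [180.0, -0.0, 0.1]
contact_force: [-0.8, 0.6, -1.9]
gripper_width: 0.0416
gripper_force: 15.0
```

```bash
python3 plan.py .445,-.316,.0385,0,10
```

```text
t5.60 [ 0.4444 -0.3162  0.0838] [ 1.7997e+02 -3.0000e-02  5.0000e-02] w0.0416 gf15.0 [-0.8  0.6 -1.9]
[[0, 0, 0.018, 0, 0, 0], [0.001, 0, 0.018, 0, 0, 0], [0, 0, 0.018, 0, 0, 0.001], [0, 0, 0.019, 0, 0, 0], [0, 0, 0.018, 0, 0, 0]]
```

Request:
carry_out([
  [0,0,0.03,0,0,0],
  [0,0,0.03,0,0,0],
  [0,0,0.018,0,0,0],
  [0,0,0.01,0,0,0],
  [0,0,0,0,0,0],
])

```text
time_s: 6.22
tcp_pos: [0.4436, -0.316, 0.0386]
eef_rot: [-180.0, 0.0, 0.0]
contact_force: [-0.1, 1.0, -1.1]
gripper_width: 0.0417
gripper_force: 15.0
```

Request:
carry_out([
  [0,0,0.003,0,0,0],
  [0,0,0,0,0,0],
  [0,0,0,0,0,0],
])

```text
time_s: 6.6
tcp_pos: [0.4439, -0.3161, 0.0378]
eef_rot: [180.0, -0.0, 0.0]
contact_force: [-0.3, -0.4, -2.6]
gripper_width: 0.0413
gripper_force: 15.0
```

Request:
carry_out([
  [0,0,0.003,0,0,0],
  [0,0,0,0,0,0],
  [0,0,0,0,0,0],
])

```text
time_s: 6.98
tcp_pos: [0.444, -0.3162, 0.0366]
eef_rot: [180.0, -0.0, 0.0]
contact_force: [-0.5, 1.9, 6.5]
gripper_width: 0.0417
gripper_force: 15.0
```

Contact made. Release and go to the gourd (yaw -90).

Request:
carry_out([
  [0,0,0,0,0,0],
  [0,0,0,0,0,0],
  [0,0,0,0,0,0],
  [0,0,-0.03,0,0,0],
  [0,0,-0.1,0,0,0],
], hand=0.75)

```text
time_s: 7.6
tcp_pos: [0.4421, -0.3155, 0.1002]
eef_rot: [-179.9, 0.3, 0.0]
contact_force: [1.4, -0.9, 0.3]
gripper_width: 0.0655
gripper_force: 0.0
```

Request:
carry_out([
  [0,0,-0.12,0,0,0],
  [0,0,-0.1,0,0,0],
  [0,0,0,0,0,0],
])

```text
time_s: 7.98
tcp_pos: [0.446, -0.3171, 0.2169]
eef_rot: [179.8, -0.5, 0.1]
contact_force: [-0.5, -0.2, -1.4]
gripper_width: 0.0658
gripper_force: 0.0
```

```bash
python3 plan.py .5435,-.0455,.2,-90 .5435,-.0455,.12,-90
```

```text
t7.97 [ 0.446  -0.3171  0.2169] [ 1.7979e+02 -5.1000e-01  6.0000e-02] w0.0658 gf0.0 [-0.5 -0.2 -1.4]
[[0.022, -0.06, 0.004, 0, 0, 0.167], [0.011, -0.063, 0.004, 0, 0, 0.167], [-0.001, -0.065, 0.003, 0, 0, 0.166], [-0.011, -0.063, 0.004, 0, 0, 0.167], [-0.022, -0.06, 0.004, 0, 0, 0.167]]
[[-0.032, -0.055, 0.004, 0, 0, 0.167], [-0.042, -0.049, 0.003, 0, 0, 0.166], [-0.049, -0.041, 0.004, 0, 0, 0.167], [-0.056, -0.032, 0.004, 0, 0, 0.167], [0, 0, 0.08, 0, 0, 0]]
[[0, 0, 0.08, 0, 0, 0]]
```

Request:
carry_out([
  [0.022,-0.06,0.004,0,0,0.167],
  [0.011,-0.063,0.004,0,0,0.167],
  [-0.001,-0.065,0.003,0,0,0.166],
  [-0.011,-0.063,0.004,0,0,0.167],
  [-0.022,-0.06,0.004,0,0,0.167],
])

```text
time_s: 8.6
tcp_pos: [0.498, -0.1641, 0.2015]
eef_rot: [180.0, 0.0, -50.3]
contact_force: [1.4, -0.4, 0.1]
gripper_width: 0.0657
gripper_force: 0.0
```

Request:
carry_out([
  [-0.032,-0.055,0.004,0,0,0.167],
  [-0.042,-0.049,0.003,0,0,0.166],
  [-0.049,-0.041,0.004,0,0,0.167],
  [-0.056,-0.032,0.004,0,0,0.167],
  [0,0,0.08,0,0,0],
])

```text
time_s: 9.22
tcp_pos: [0.544, -0.0424, 0.156]
eef_rot: [-179.7, 0.1, -90.0]
contact_force: [0.3, 0.2, -1.0]
gripper_width: 0.0656
gripper_force: 0.0
```

Request:
carry_out([
  [0,0,0.06,0,0,0],
  [0,0,0,0,0,0],
  [0,0,0,0,0,0],
])

```text
time_s: 9.6
tcp_pos: [0.5421, -0.0445, 0.1252]
eef_rot: [-179.9, -0.0, -90.0]
contact_force: [0.7, 0.0, 0.5]
gripper_width: 0.0655
gripper_force: 0.0
```

```bash
python3 plan.py .5435,-.0455,.055,-90,35
```

```text
t9.60 [ 0.5421 -0.0445  0.1252] [-1.7994e+02 -1.0000e-02 -9.0020e+01] w0.0655 gf0.0 [0.7 0.  0.5]
[[0.001, -0.001, 0.047, 0, 0, 0], [0, -0.001, 0.047, 0, 0, 0], [0.001, -0.001, 0.046, 0, 0, 0]]
```

Request:
carry_out([
  [0.001,-0.001,0.047,0,0,0],
  [0,-0.001,0.047,0,0,0],
  [0.001,-0.001,0.046,0,0,0],
  [0,0,0,0,0,0],
  [0,0,0,0,0,0],
])

```text
time_s: 10.22
tcp_pos: [0.5441, -0.0453, 0.0557]
eef_rot: [-179.9, 0.0, -90.0]
contact_force: [-0.5, -0.5, -0.4]
gripper_width: 0.0657
gripper_force: 0.0
```

Request:
carry_out([
  [0,0,0,0,0,0],
  [0,0,0,0,0,0],
  [0,0,0,0,0,0],
  [0,0,0,0,0,0],
  [0,0,0,0,0,0],
], hand=0.2)

```text
time_s: 10.85
tcp_pos: [0.5443, -0.0452, 0.0548]
eef_rot: [-179.9, 0.0, -90.0]
contact_force: [3.2, -0.5, 4.4]
gripper_width: 0.0333
gripper_force: 16.0
```

```bash
python3 plan.py .5435,-.0455,.19,-90,45 .505,-.316,.19,-90,45 .505,-.316,.072,-90,30
```

```text
t10.85 [ 0.5443 -0.0452  0.0548] [-1.7986e+02  1.0000e-02 -9.0010e+01] w0.0333 gf16.0 [ 3.2 -0.5  4.4]
[[0, 0, -0.068, 0, 0, 0], [0, 0.001, -0.067, 0, 0, 0], [0, 0, -0.068, 0, 0, 0], [0.001, 0.001, -0.067, 0, 0, 0], [0.077, 0.011, 0, 0, 0, 0]]
[[0.077, 0.011, 0, 0, 0, 0], [0.078, 0.011, 0, 0, 0, 0], [0.077, 0.011, 0, 0, 0, 0], [0.077, 0.011, 0, 0, 0, 0], [0.077, 0.011, 0, 0, 0, 0]]
[[0.078, 0.011, 0, 0, 0, 0], [0, 0, 0.059, 0, 0, 0], [0, 0, 0.059, 0, 0, 0], [0, 0, 0.059, 0, 0, 0], [0, 0, 0.059, 0, 0, 0]]
```

```bash
python3 plan.py .5443,-.0452,.19,-90,45 .55,-.275,.19,-90,45 .55,-.275,.072,-90,30
```

```text
t10.85 [ 0.5443 -0.0452  0.0548] [-1.7986e+02  1.0000e-02 -9.0010e+01] w0.0333 gf16.0 [ 3.2 -0.5  4.4]
[[0, 0, -0.068, 0, 0, 0], [0, 0, -0.067, 0, 0, 0], [0, 0, -0.068, 0, 0, 0], [0, 0, -0.067, 0, 0, 0], [0.077, -0.002, 0, 0, 0, 0]]
[[0.076, -0.002, 0, 0, 0, 0], [0.077, -0.002, 0, 0, 0, 0], [0.076, -0.002, 0, 0, 0, 0], [0.077, -0.002, 0, 0, 0, 0], [0.077, -0.001, 0, 0, 0, 0]]
[[0, 0, 0.059, 0, 0, 0], [0, 0, 0.059, 0, 0, 0], [0, 0, 0.059, 0, 0, 0], [0, 0, 0.059, 0, 0, 0]]
```

Request:
carry_out([
  [0,0,-0.05,0,0,0],
  [0,0,-0.075,0,0,0],
  [0,0,-0.075,0,0,0],
  [0,0,-0.07,0,0,0],
  [0.05,-0.001,0,0,0,0],
])

```text
time_s: 11.48
tcp_pos: [0.5442, -0.0697, 0.1914]
eef_rot: [-179.8, 0.0, -89.9]
contact_force: [0.8, -0.6, -3.0]
gripper_width: 0.0331
gripper_force: 15.8
```

Request:
carry_out([
  [0.077,-0.002,0,0,0,0],
  [0.077,-0.002,0,0,0,0],
  [0.077,-0.002,0,0,0,0],
  [0.077,-0.002,0,0,0,0],
  [0.077,-0.002,0,0,0,0],
])

```text
time_s: 12.1
tcp_pos: [0.547, -0.2638, 0.1879]
eef_rot: [179.8, 0.1, -90.1]
contact_force: [0.3, -0.7, -2.8]
gripper_width: 0.0334
gripper_force: 15.8
```

Request:
carry_out([
  [0.025,-0.001,0,0,0,0],
  [0,0,0.065,0,0,0],
  [0,0,0.065,0,0,0],
  [0,0,0.06,0,0,0],
  [0,0,0,0,0,0],
])

```text
time_s: 12.72
tcp_pos: [0.5463, -0.2744, 0.0912]
eef_rot: [179.6, 0.1, -90.1]
contact_force: [0.8, 0.2, -2.2]
gripper_width: 0.0334
gripper_force: 15.8
```

```bash
python3 plan.py .55,-.275,.060,-90,15
```

```text
t12.72 [ 0.5463 -0.2744  0.0912] [ 1.7963e+02  1.0000e-01 -9.0050e+01] w0.0334 gf15.8 [ 0.8  0.2 -2.2]
[[0, -0.002, 0.021, 0, 0, 0], [0.001, -0.003, 0.021, 0, 0, -0.001], [0, -0.002, 0.02, 0, 0, 0]]
```

Request:
carry_out([
  [0,0,0.03,0,0,0],
  [0,0,0.02,0,0,0],
  [0,0,0.01,0,0,0],
  [0,0,0,0,0,0],
  [0,0,0,0,0,0],
])

```text
time_s: 13.35
tcp_pos: [0.5491, -0.2755, 0.0645]
eef_rot: [-180.0, -0.0, -90.0]
contact_force: [-0.2, -0.6, -2.1]
gripper_width: 0.0333
gripper_force: 15.8
```

Request:
carry_out([
  [0,0,0.003,0,0,0],
  [0,0,0,0,0,0],
  [0,0,0,0,0,0],
])

```text
time_s: 13.72
tcp_pos: [0.5488, -0.2755, 0.0626]
eef_rot: [-180.0, -0.0, -90.0]
contact_force: [-0.2, 0.2, -2.6]
gripper_width: 0.0333
gripper_force: 15.8
```

Request:
carry_out([
  [0,0,0.005,0,0,0],
  [0,0,0,0,0,0],
  [0,0,0,0,0,0],
])

```text
time_s: 14.1
tcp_pos: [0.5488, -0.2755, 0.06]
eef_rot: [180.0, 0.0, -90.0]
contact_force: [0.7, -0.2, -3.0]
gripper_width: 0.0334
gripper_force: 15.8
```

Request:
carry_out([
  [0,0,0.003,0,0,0],
  [0,0,0,0,0,0],
  [0,0,0,0,0,0],
])

```text
time_s: 14.48
tcp_pos: [0.549, -0.2755, 0.0588]
eef_rot: [-180.0, -0.0, -90.0]
contact_force: [0.7, -0.3, -0.6]
gripper_width: 0.0331
gripper_force: 15.9
```

Request:
carry_out([
  [0,0,0.001,0,0,0],
  [0,0,0,0,0,0],
  [0,0,0,0,0,0],
  [0,0,-0.03,0,0,0],
  [0,0,-0.1,0,0,0],
], hand=0.7)

```text
time_s: 15.1
tcp_pos: [0.547, -0.275, 0.122]
eef_rot: [179.7, 0.1, -90.1]
contact_force: [2.0, -1.2, 0.3]
gripper_width: 0.061
gripper_force: 0.0
```

Request:
carry_out([
  [0,0,-0.1,0,0,0],
  [0,0,0,0,0,0],
])

```text
time_s: 15.35
tcp_pos: [0.5515, -0.2763, 0.1792]
eef_rot: [-179.5, -0.2, -90.0]
contact_force: [0.6, 0.4, -0.8]
gripper_width: 0.0612
gripper_force: 0.0
```

```bash
python3 plan.py .5485,-.1205,.17,-78.1 .5485,-.1205,.12,-78.1
```

```text
t15.35 [ 0.5515 -0.2763  0.1792] [-1.7948e+02 -1.6000e-01 -8.9990e+01] w0.0612 gf0.0 [ 0.6  0.4 -0.8]
[[-0.104, 0.002, 0.006, 0, 0, -0.066], [-0.104, -0.005, 0.006, 0, 0, -0.066], [-0.103, -0.013, 0.006, 0, 0, -0.066], [0, 0.001, 0.1, 0, 0, 0]]
```

Request:
carry_out([
  [-0.104,0.002,0.006,0,0,-0.066],
  [-0.104,-0.005,0.006,0,0,-0.066],
  [-0.103,-0.013,0.006,0,0,-0.066],
  [0,0,0.09,0,0,0],
  [0,0,0,0,0,0],
])

```text
time_s: 15.98
tcp_pos: [0.5438, -0.1189, 0.1169]
eef_rot: [179.7, 0.1, -78.1]
contact_force: [-0.8, -0.8, -0.7]
gripper_width: 0.0611
gripper_force: 0.0
```

Request:
carry_out([
  [0,0,0,0,0,0],
  [0,0,0,0,0,0],
])

```text
time_s: 16.23
tcp_pos: [0.547, -0.1202, 0.1206]
eef_rot: [-179.9, -0.0, -78.2]
contact_force: [0.8, 0.8, -0.4]
gripper_width: 0.0614
gripper_force: 0.0
```

```bash
python3 plan.py .5485,-.1205,.039,-78.1,40
```

```text
t16.23 [ 0.547  -0.1202  0.1206] [-1.7988e+02 -3.0000e-02 -7.8210e+01] w0.0614 gf0.0 [ 0.8  0.8 -0.4]
[[0, -0.001, 0.054, 0, 0, -0.001], [0.001, -0.001, 0.055, 0, 0, 0], [0, -0.001, 0.054, 0, 0, -0.001]]
```

Request:
carry_out([
  [0,-0.001,0.054,0,0,0],
  [0,-0.001,0.055,0,0,0],
  [0,-0.001,0.052,0,0,0],
  [0,0,0,0,0,0],
  [0,0,0,0,0,0],
])

```text
time_s: 16.85
tcp_pos: [0.5486, -0.1195, 0.0399]
eef_rot: [-179.9, -0.0, -78.2]
contact_force: [0.0, 0.0, 0.3]
gripper_width: 0.0616
gripper_force: 0.0
```

Request:
carry_out([
  [0,0,0,0,0,0],
  [0,0,0,0,0,0],
  [0,0,0,0,0,0],
  [0,0,0,0,0,0],
  [0,0,0,0,0,0],
], hand=0.2)

```text
time_s: 17.48
tcp_pos: [0.5482, -0.1191, 0.039]
eef_rot: [-179.9, -0.0, -78.1]
contact_force: [0.4, -0.2, 3.8]
gripper_width: 0.034
gripper_force: 14.9
```

```bash
python3 plan.py .5485,-.1205,.165,-78.1,45 .55,-.358,.165,-78.1,45 .55,-.358,.06,-78.1,30
```

```text
t17.48 [ 0.5482 -0.1191  0.039 ] [-1.7994e+02 -2.0000e-02 -7.8130e+01] w0.0340 gf14.9 [ 0.4 -0.2  3.8]
[[0.001, 0, -0.084, 0, 0, 0], [0.001, 0, -0.084, 0, 0, 0], [0.001, 0, -0.084, 0, 0, -0.001], [0.078, 0.016, 0, 0, 0, 0], [0.077, 0.016, 0, 0, 0, 0]]
[[0.078, 0.016, 0, 0, 0, 0], [0.077, 0.015, 0, 0, 0, 0], [0.078, 0.016, 0, 0, 0, 0], [0.077, 0.016, 0, 0, 0, 0], [0, 0, 0.053, 0, 0, 0]]
[[0, 0, 0.052, 0, 0, 0], [0, 0, 0.053, 0, 0, 0], [0, 0, 0.052, 0, 0, 0]]
```

Request:
carry_out([
  [0,0,-0.06,0,0,0],
  [0,0,-0.09,0,0,0],
  [0,0,-0.09,0,0,0],
  [0.05,0.01,-0.05,0,0,0],
  [0.078,0.016,0,0,0,0],
])

```text
time_s: 18.1
tcp_pos: [0.5489, -0.1844, 0.1857]
eef_rot: [-179.8, -0.0, -78.0]
contact_force: [-0.1, -0.1, -2.6]
gripper_width: 0.0338
gripper_force: 14.9
```

Request:
carry_out([
  [0.078,0.016,0,0,0,0],
  [0.078,0.016,0,0,0,0],
  [0.078,0.016,0,0,0,0],
  [0.078,0.016,0,0,0,0],
  [0.028,0.005,0,0,0,0],
])

```text
time_s: 18.73
tcp_pos: [0.548, -0.3595, 0.182]
eef_rot: [179.9, 0.1, -78.3]
contact_force: [0.5, 0.8, -2.9]
gripper_width: 0.0342
gripper_force: 14.9
```

Request:
carry_out([
  [0,0,0.06,0,0,0],
  [0,0,0.06,0,0,0],
  [0,0,0.06,0,0,0],
  [0,0,0.04,0,0,0],
  [0,0,0,0,0,0],
])

```text
time_s: 19.35
tcp_pos: [0.5475, -0.3568, 0.0712]
eef_rot: [179.8, 0.2, -78.2]
contact_force: [0.2, -0.4, -2.0]
gripper_width: 0.0339
gripper_force: 14.9
```

Request:
carry_out([
  [0,0,0.02,0,0,0],
  [0,0,0,0,0,0],
  [0,0,0,0,0,0],
])

```text
time_s: 19.73
tcp_pos: [0.5494, -0.3581, 0.0642]
eef_rot: [-180.0, -0.0, -78.2]
contact_force: [0.4, -0.6, -2.4]
gripper_width: 0.0338
gripper_force: 14.9
```

```bash
python3 plan.py .55,-.358,.043,-78.1,15
```

```text
t19.73 [ 0.5494 -0.3581  0.0642] [-1.7996e+02 -3.0000e-02 -7.8150e+01] w0.0338 gf14.9 [ 0.4 -0.6 -2.4]
[[0, -0.001, 0.021, 0, 0, 0], [0, 0, 0.021, 0, 0, -0.001]]
```

Request:
carry_out([
  [0,0,0.02,0,0,0],
  [0,0,0.016,0,0,0],
  [0,0,0.004,0,0,0],
  [0,0,0,0,0,0],
  [0,0,0,0,0,0],
])

```text
time_s: 20.35
tcp_pos: [0.5493, -0.358, 0.0435]
eef_rot: [-180.0, -0.0, -78.2]
contact_force: [-0.6, 0.3, -2.3]
gripper_width: 0.0339
gripper_force: 14.9
```

Request:
carry_out([
  [0,0,0.002,0,0,0],
  [0,0,0,0,0,0],
  [0,0,0,0,0,0],
])

```text
time_s: 20.72
tcp_pos: [0.5494, -0.3581, 0.043]
eef_rot: [-180.0, -0.0, -78.1]
contact_force: [-0.3, 1.3, 3.9]
gripper_width: 0.0338
gripper_force: 14.9
```

Request:
carry_out([
  [0,0,0,0,0,0],
  [0,0,0,0,0,0],
  [0,0,0,0,0,0],
  [0,0,-0.03,0,0,0],
  [0,0,-0.1,0,0,0],
], hand=0.7)

```text
time_s: 21.35
tcp_pos: [0.5474, -0.3573, 0.1062]
eef_rot: [179.7, 0.2, -78.2]
contact_force: [1.4, -0.3, 0.9]
gripper_width: 0.0612
gripper_force: 0.0
```

Request:
carry_out([
  [0,0,-0.1,0,0,0],
  [0,0,-0.1,0,0,0],
  [0,0,0,0,0,0],
])

```text
time_s: 21.72
tcp_pos: [0.5514, -0.3592, 0.2142]
eef_rot: [-179.5, -0.3, -78.1]
contact_force: [-0.4, -0.3, -1.2]
gripper_width: 0.0612
gripper_force: 0.0
```

```bash
python3 - <<'E'
from ov import *
for n in('top','scene'): cv2.imwrite(f'pics/{n}1.png',r.capture(n)[:,:,::-1])
B=(255,0,0);Y=(0,255,255)
S=[(rect(.6057,-.0729,2.9,.018,0,.12,-.023,.023),B),(circ(.444,-.316,.004,.026),Y),(circ(.549,-.2755,.004,.026),Y),(rect(.5494,-.358,11.9,.004,-.023,.023,-.023,.023),Y)]
a=overlay('top','pics/top1.png',(290,170,480,310),4.2,S,None)
a[:170,600:]=0
b=overlay('top','pics/top1.png',(300,170,350,210),6,S,None)
a[:b.shape[0],a.shape[1]-b.shape[1]:]=b
cv2.imwrite('pics/o2.png',a)
E
python3 plan.py .5485,-.25,.2,-78.1  .57,-.073,.2,2.9  .6257,-.0719,.12,2.9
```

```text
t21.82 [ 0.5493 -0.3579  0.2091] [-1.7988e+02 -5.0000e-02 -7.8160e+01] w0.0611 gf0.0 [ 0.6  0.3 -1.2]
[[-0.106, -0.021, 0.009, 0, 0, 0], [-0.106, -0.022, 0.009, 0, 0, -0.001], [-0.042, -0.014, 0, 0, 0, -0.169], [-0.039, -0.022, 0, 0, 0, -0.168], [-0.035, -0.028, 0, 0, 0, -0.169]]
[[-0.029, -0.034, 0, 0, 0, -0.169], [-0.023, -0.038, 0, 0, 0, -0.169], [-0.015, -0.041, 0, 0, 0, -0.168], [-0.008, -0.044, 0, 0, 0, -0.169], [0, -0.045, 0, 0, 0, -0.169]]
[[0.055, 0.002, 0.08, 0, 0, 0], [0.056, 0.002, 0.08, 0, 0, 0]]
```

View pics/o2.png

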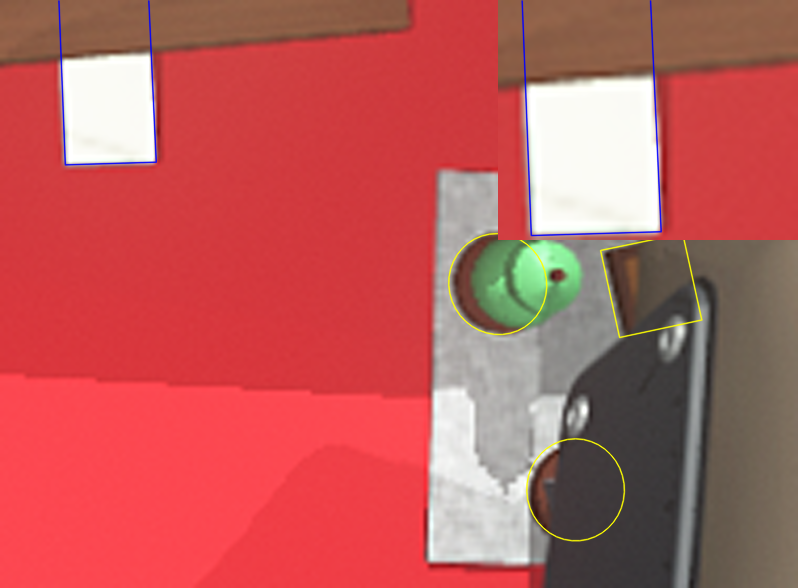

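Blank, gourd and mat line up with the overlay: blank front edge at (65–156,163), gourd foot centre (498,284). On to the blank.

Request:
carry_out([
  [-0.106,-0.021,0.009,0,0,0],
  [-0.106,-0.022,0.009,0,0,0],
  [-0.042,-0.014,0,0,0,-0.169],
  [-0.039,-0.022,0,0,0,-0.169],
  [-0.035,-0.028,0,0,0,-0.169],
])

```text
time_s: 22.45
tcp_pos: [0.5557, -0.1824, 0.1974]
eef_rot: [179.9, 0.1, -47.4]
contact_force: [0.8, 0.6, 0.3]
gripper_width: 0.0616
gripper_force: 0.0
```

Request:
carry_out([
  [-0.029,-0.034,0,0,0,-0.169],
  [-0.023,-0.038,0,0,0,-0.169],
  [-0.015,-0.041,0,0,0,-0.168],
  [-0.008,-0.044,0,0,0,-0.169],
  [0,-0.045,0,0,0,-0.169],
])

```text
time_s: 23.08
tcp_pos: [0.5694, -0.0723, 0.1974]
eef_rot: [180.0, 0.1, 3.2]
contact_force: [-0.3, -0.2, -0.4]
gripper_width: 0.0615
gripper_force: 0.0
```

Request:
carry_out([
  [0.055,0.002,0.08,0,0,0],
  [0.056,0.002,0.08,0,0,0],
  [0,0,0,0,0,0],
  [0,0,0,0,0,0],
  [0,0,0,0,0,0],
])

```text
time_s: 23.7
tcp_pos: [0.6257, -0.0722, 0.1199]
eef_rot: [-180.0, -0.1, 2.9]
contact_force: [-0.4, 0.5, 0.3]
gripper_width: 0.0616
gripper_force: 0.0
```

```bash
python3 plan.py .6257,-.0722,.03,2.9,40 .6257,-.0722,.012,2.9,10
```

```text
t23.70 [ 0.6257 -0.0722  0.1199] [-1.7999e+02 -1.0000e-01  2.9100e+00] w0.0616 gf0.0 [-0.4  0.5  0.3]
[[0, 0, 0.06, 0, 0, 0], [0, 0, 0.06, 0, 0, 0], [0, 0, 0.06, 0, 0, 0], [0, 0, 0.018, 0, 0, 0], [0, 0, 0.018, 0, 0, 0]]
```

Request:
carry_out([
  [0,0,0.06,0,0,0],
  [0,0,0.06,0,0,0],
  [0,0,0.06,0,0,0],
  [0,0,0.018,0,0,0],
  [0,0,0.016,0,0,0],
])

```text
time_s: 24.32
tcp_pos: [0.6264, -0.0721, 0.0127]
eef_rot: [-180.0, -0.1, 2.9]
contact_force: [0.7, 0.6, 0.9]
gripper_width: 0.0609
gripper_force: 0.0
```

Request:
carry_out([
  [0,0,0,0,0,0],
  [0,0,0,0,0,0],
  [0,0,0,0,0,0],
])

```text
time_s: 24.7
tcp_pos: [0.6261, -0.0721, 0.0123]
eef_rot: [-180.0, -0.1, 2.9]
contact_force: [-0.5, 0.1, -0.0]
gripper_width: 0.0615
gripper_force: 0.0
```

Request:
carry_out([
  [0,0,0,0,0,0],
  [0,0,0,0,0,0],
  [0,0,0,0,0,0],
  [0,0,0,0,0,0],
], hand=0.3, squeeze=25)

```text
time_s: 25.2
tcp_pos: [0.6257, -0.0721, 0.0117]
eef_rot: [180.0, -0.0, 2.9]
contact_force: [-1.2, 1.0, 1.3]
gripper_width: 0.0458
gripper_force: 25.0
```

```bash
python3 plan.py .5263,-.0833,.0125,2.9,25
```

```text
t25.20 [ 0.6257 -0.0721  0.0117] [180.    -0.     2.91] w0.0458 gf25.0 [-1.2  1.   1.3]
[[-0.05, 0.003, 0, 0, 0, 0], [-0.05, 0.003, -0.001, 0, 0, 0], [-0.05, 0.003, 0, 0, 0, 0], [-0.05, 0.003, -0.001, 0, 0, 0]]
```

Request:
carry_out([
  [-0.04,0.002,0,0,0,0],
  [-0.05,0.003,0,0,0,0],
  [-0.05,0.003,0,0,0,0],
  [-0.05,0.003,0,0,0,0],
  [-0.03,0.002,0,0,0,0],
])

```text
time_s: 25.82
tcp_pos: [0.5153, -0.0843, 0.0117]
eef_rot: [-180.0, -0.0, 2.9]
contact_force: [0.9, -0.4, -0.6]
gripper_width: 0.0457
gripper_force: 25.0
```

Request:
carry_out([
  [0,0,0,0,0,0],
  [0,0,-0.04,0,0,0],
  [0,0,-0.08,0,0,0],
  [0,0,-0.09,0,0,0],
  [0,0,0,0,0,0],
])

```text
time_s: 26.45
tcp_pos: [0.5192, -0.0839, 0.1199]
eef_rot: [-180.0, -0.4, 2.9]
contact_force: [0.2, -0.4, -2.4]
gripper_width: 0.0459
gripper_force: 25.0
```

```bash
python3 plan.py
python3 - <<'E'
from ov import *
cv2.imwrite('pics/top2.png',r.capture('top')[:,:,::-1])
cv2.imwrite('pics/scene2.png',r.capture('scene')[:,:,::-1])
B=(255,0,0);Y=(0,255,255);G=(0,255,0);C=(255,255,0)
bx,by,bw=.4631,.310,8.5
S=[(rect(bx,by,bw,.016,-.1,.1,-.055,.055),B),(rect(bx,by,bw,.054,.04,.06,-.04,.04),Y),(rect(bx,by,bw,.016,.09,.1,-.055,.055),C),(rect(bx,by,bw,.016,-.1,.09,-.001,.001),B)]
a=overlay('top','pics/top2.png',(90,212,182,332),4.4,S,None)
b=overlay('scene','pics/scene2.png',(365,235,457,325),4.4,S,None); b=cv2.copyMakeBorder(b,0,a.shape[0]-b.shape[0],0,0,0)
cv2.imwrite('pics/o3.png',cv2.hconcat([a[:,:395],b[:,:400]]))
E
```

```text
t26.45 [ 0.5192 -0.0839  0.1199] [-179.98   -0.37    2.94] w0.0459 gf25.0 [ 0.2 -0.4 -2.4]
```

View pics/o3.png

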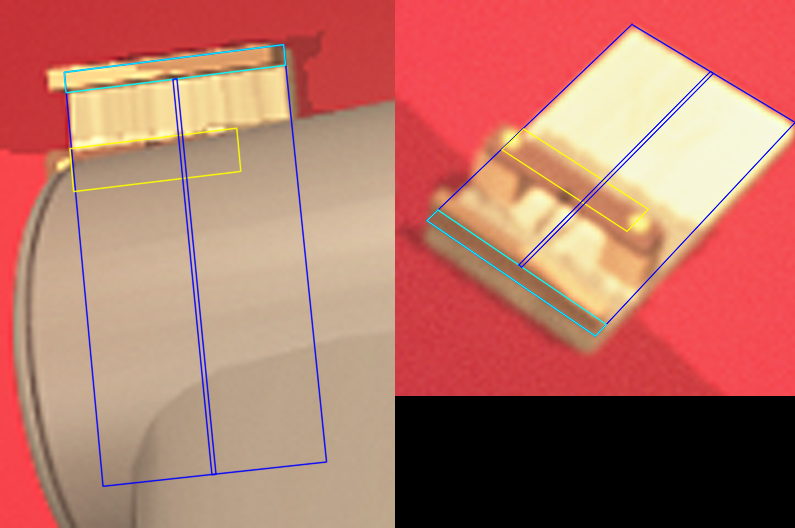

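```bash
python3 - <<'E'
from ov import *
Y=(0,255,255);G=(0,255,0)
S=[(rect(.5197,-.0839,2.9,.108,-.02,.1,-.023,.023),Y),(rect(.5197,-.0839,2.9,.126,-.02,.1,-.023,.023),G)]
c=proj('scene',S[0][0]).mean(0).astype(int); print(c)
a=overlay('scene','pics/scene2.png',(c[0]-55,c[1]-50,c[0]+55,c[1]+50),5,S,'pics/o4.png')
E
python3 plan.py .48,.05,.13,2.9,45 .394,.299,.13,8.4,45
```

```text
[285 178]
t26.55 [ 0.5164 -0.084   0.1164] [-1.7998e+02 -1.0000e-02  2.8900e+00] w0.0457 gf25.0 [-0.6  0.3 -2.6]
[[-0.015, -0.068, -0.007, 0, 0, 0], [-0.015, -0.068, -0.007, 0, 0, 0], [-0.014, -0.068, -0.006, 0, 0, 0], [-0.015, -0.067, -0.007, 0, 0, 0], [-0.024, -0.084, 0, 0, 0, -0.015]]
[[-0.024, -0.085, 0, 0, 0, -0.016], [-0.021, -0.085, 0, 0, 0, -0.015], [-0.021, -0.086, 0, 0, 0, -0.015], [-0.019, -0.086, 0, 0, 0, -0.016], [-0.017, -0.086, 0, 0, 0, -0.015]]
```

View pics/o4.png

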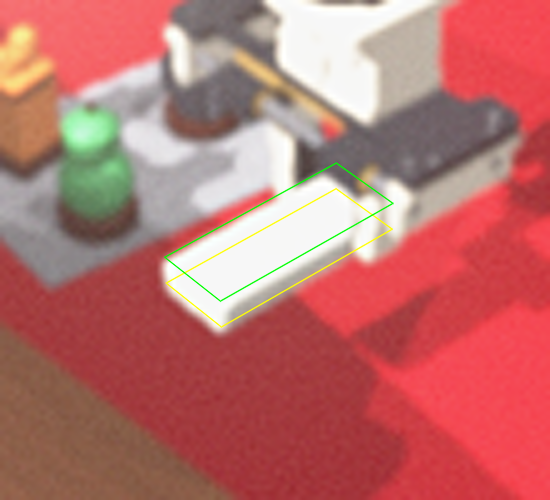

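Request:
carry_out([
  [-0.015,-0.06,-0.007,0,0,0],
  [-0.015,-0.068,-0.007,0,0,0],
  [-0.015,-0.068,-0.006,0,0,0],
  [-0.015,-0.075,-0.007,0,0,0],
  [-0.024,-0.084,0,0,0,-0.015],
], squeeze=40)

```text
time_s: 27.18
tcp_pos: [0.4644, 0.0918, 0.1287]
eef_rot: [179.9, 0.1, 3.8]
contact_force: [0.4, -0.0, -3.1]
gripper_width: 0.0456
gripper_force: 40.0
```

Request:
carry_out([
  [-0.024,-0.085,0,0,0,-0.016],
  [-0.023,-0.085,0,0,0,-0.015],
  [-0.022,-0.086,0,0,0,-0.015],
  [-0.021,-0.086,0,0,0,-0.016],
  [-0.019,-0.06,0,0,0,-0.015],
])

```text
time_s: 27.8
tcp_pos: [0.3904, 0.2868, 0.1284]
eef_rot: [179.9, 0.1, 8.5]
contact_force: [-0.1, -0.2, -2.0]
gripper_width: 0.0455
gripper_force: 40.0
```

Request:
carry_out([
  [0,0,0,0,0,0],
  [0,0,0,0,0,0],
])

```text
time_s: 28.05
tcp_pos: [0.391, 0.285, 0.1288]
eef_rot: [179.9, 0.1, 8.4]
contact_force: [1.1, -0.9, -1.7]
gripper_width: 0.0454
gripper_force: 40.0
```

```bash
python3 plan.py .3889,.299,.06,8.4,30  .3889,.299,.032,8.4,15
```

```text
t28.05 [0.391  0.285  0.1288] [1.7989e+02 1.1000e-01 8.4300e+00] w0.0454 gf40.0 [ 1.1 -0.9 -1.7]
[[0, -0.009, 0.046, 0, 0, 0], [0, -0.01, 0.046, 0, 0, 0], [0, -0.009, 0.046, 0, 0, 0.001], [0, 0, 0.028, 0, 0, 0], [0, 0, 0.028, 0, 0, 0]]
```

Request:
carry_out([
  [0,-0.009,0.046,0,0,0],
  [0,-0.01,0.046,0,0,0],
  [0,-0.009,0.046,0,0,0],
  [0,0,0.028,0,0,0],
  [0,0,0.028,0,0,0],
])

```text
time_s: 28.68
tcp_pos: [0.3898, 0.299, 0.0324]
eef_rot: [180.0, 0.0, 8.4]
contact_force: [-0.2, 0.7, -2.5]
gripper_width: 0.0456
gripper_force: 40.0
```

Request:
carry_out([
  [0,0,0,0,0,0],
  [0,0,0,0,0,0],
  [0,0,0,0,0,0],
])

```text
time_s: 29.05
tcp_pos: [0.3898, 0.2999, 0.0338]
eef_rot: [-179.9, -0.1, 8.4]
contact_force: [-0.2, 0.2, -2.2]
gripper_width: 0.0456
gripper_force: 40.0
```

```bash
python3 plan.py .3889,.299,.0285,8.4
python3 - <<'E'
from ov import *
for n in('top','scene'): cv2.imwrite(f'pics/{n}3.png',r.capture(n)[:,:,::-1])
s=r.get_state(); x,y,z=s['tcp_pos']; w=s['eef_rot'][2]; b=z-.0117
B=(255,0,0);Y=(0,255,255);G=(0,255,0)
bx,by,bw=.4631,.310,8.4
S=[(rect(bx,by,bw,.016,-.1,.1,-.055,.055),B),(rect(bx,by,bw,.016,.04,.06,-.028,.028),G),(rect(x,y,w,b+.018,-.02,.1,-.023,.023),Y)]
a=overlay('scene','pics/scene3.png',(365,235,475,325),7,S,'pics/o5.png')
E
```

```text
t29.05 [0.3898 0.2999 0.0338] [-1.7994e+02 -5.0000e-02  8.4300e+00] w0.0456 gf40.0 [-0.2  0.2 -2.2]
[[-0.002, 0.002, 0.011, 0, 0, 0]]
```

View pics/o5.png

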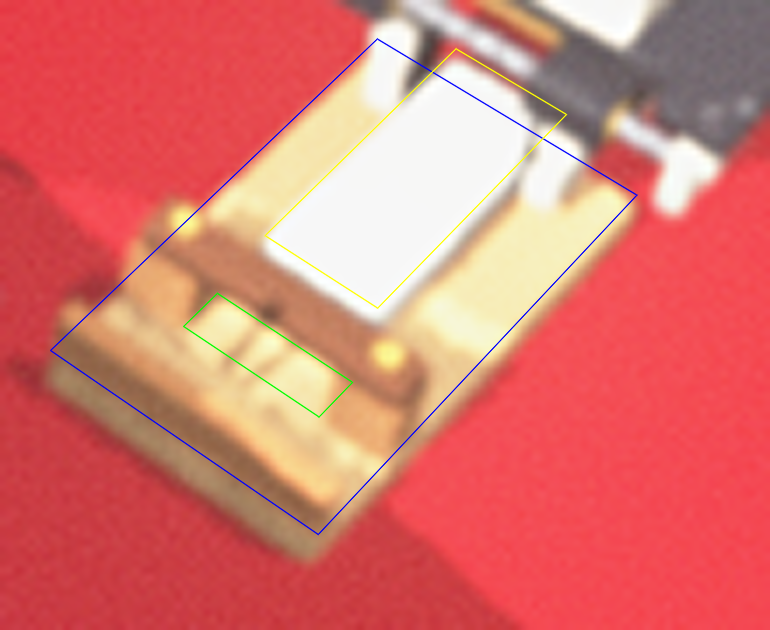

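Board overlay fits, with the slot at about (268,355). The blank is centred on the slot axis and level. Now lower and slide in.

Request:
carry_out([
  [0,0.001,0.009,0,0,0],
  [0,0,0,0,0,0],
  [0.03,0,0,0,0,0],
  [0.03,0,0,0,0,0],
  [0,0,0,0,0,0],
])

```text
time_s: 29.78
tcp_pos: [0.4208, 0.3039, 0.0285]
eef_rot: [-180.0, -0.0, 8.4]
contact_force: [-0.7, 0.7, -2.3]
gripper_width: 0.0456
gripper_force: 40.0
```

Request:
carry_out([
  [0.025,0,0,0,0,0],
  [0.02,0,0,0,0,0],
  [0,0,0,0,0,0],
  [0,0,0,0,0,0],
])

```text
time_s: 30.28
tcp_pos: [0.4413, 0.3064, 0.0284]
eef_rot: [180.0, 0.0, 8.4]
contact_force: [-1.1, -0.3, -2.6]
gripper_width: 0.0454
gripper_force: 40.0
```

```bash
python3 plan.py .4532,.3085,.028,8.4,6
```

```text
t30.27 [0.4413 0.3064 0.0284] [1.7998e+02 2.0000e-02 8.4000e+00] w0.0454 gf40.0 [-1.1 -0.3 -2.6]
[[0.008, 0, 0, 0, 0, 0], [0.008, 0, 0.001, 0, 0, 0], [0.008, -0.001, 0, 0, 0, 0]]
```

Request:
carry_out([
  [0.008,0,0,0,0,0],
  [0.008,0,0,0,0,0],
  [0.002,0,0,0,0,0],
  [0,0,0,0,0,0],
  [0,0,0,0,0,0],
], squeeze=20)

```text
time_s: 30.9
tcp_pos: [0.4503, 0.308, 0.0285]
eef_rot: [180.0, 0.0, 8.4]
contact_force: [0.7, -0.6, -2.2]
gripper_width: 0.0458
gripper_force: 20.0
```

Request:
carry_out([
  [0.003,0,0,0,0,0],
  [0,0,0,0,0,0],
  [0,0,0,0,0,0],
])

```text
time_s: 31.28
tcp_pos: [0.4517, 0.3081, 0.0285]
eef_rot: [180.0, 0.0, 8.4]
contact_force: [-2.7, -0.1, -2.4]
gripper_width: 0.0455
gripper_force: 20.0
```

Request:
carry_out([
  [0.003,0,0,0,0,0],
  [0,0,0,0,0,0],
  [0,0,0,0,0,0],
])

```text
time_s: 31.65
tcp_pos: [0.4518, 0.3079, 0.0281]
eef_rot: [179.9, 0.1, 8.4]
contact_force: [-9.6, 1.7, -0.8]
gripper_width: 0.0459
gripper_force: 20.0
```

Request:
carry_out([
  [0,0,0.002,0,0,0],
  [0,0,0,0,0,0],
  [0.001,0,0,0,0,0],
  [0,0,0,0,0,0],
])

```text
time_s: 32.15
tcp_pos: [0.4518, 0.308, 0.0277]
eef_rot: [179.9, 0.2, 8.4]
contact_force: [-15.0, 1.7, 8.6]
gripper_width: 0.0458
gripper_force: 20.0
```

Request:
carry_out([
  [0,0,0,0,0,0],
  [0,0,0,0,0,0],
  [0,0,0,0,0,0],
], hand=0.62)

```text
time_s: 32.52
tcp_pos: [0.4542, 0.3087, 0.0277]
eef_rot: [-180.0, -0.0, 8.4]
contact_force: [1.3, 0.0, 1.0]
gripper_width: 0.0542
gripper_force: 0.0
```

Request:
carry_out([
  [0,0,-0.02,0,0,0],
  [0,0,-0.08,0,0,0],
  [0,0,-0.12,0,0,0],
  [0,0,-0.12,0,0,0],
  [0,0,0,0,0,0],
])

```text
time_s: 33.15
tcp_pos: [0.4561, 0.3106, 0.204]
eef_rot: [-179.6, -0.5, 8.5]
contact_force: [-0.1, -0.0, -0.8]
gripper_width: 0.0544
gripper_force: 0.0
```

```bash
python3 - <<'E'
from ov import *
for n in('scene',): cv2.imwrite(f'pics/{n}4.png',r.capture(n)[:,:,::-1])
B=(255,0,0);Y=(0,255,255);G=(0,255,0)
bx,by,bw=.4631,.310,8.4
S=[(rect(bx,by,bw,.016,-.1,.09,-.055,.055),B),(rect(bx,by,bw,.034,-.03,.09,-.023,.023),Y)]
a=overlay('scene','pics/scene4.png',(365,235,475,325),7,S,'pics/o6.png')
E
python3 plan.py .505,-.1,.21,-45 .549,-.2755,.21,-90
```

```text
t33.20 [0.4548 0.3095 0.201 ] [-179.76   -0.25    8.42] w0.0544 gf0.0 [-0.3 -0.  -0.7]
[[-0.003, 0.103, -0.002, 0, 0, 0.111], [0.01, 0.103, -0.003, 0, 0, 0.112], [0.021, 0.101, -0.002, 0, 0, 0.111], [0.033, 0.097, -0.002, 0, 0, 0.111], [0.044, 0.094, -0.002, 0, 0, 0.111]]
[[0.055, 0.087, -0.003, 0, 0, 0.112], [0.064, 0.081, -0.002, 0, 0, 0.111], [0.073, 0.072, -0.002, 0, 0, 0.111], [0.062, 0.037, 0, 0, 0, 0.15], [0.067, 0.027, 0, 0, 0, 0.15]]
[[0.071, 0.016, 0, 0, 0, 0.15], [0.072, 0.005, 0, 0, 0, 0.15], [0.073, -0.006, 0, 0, 0, 0.15]]
```

View pics/o6.png

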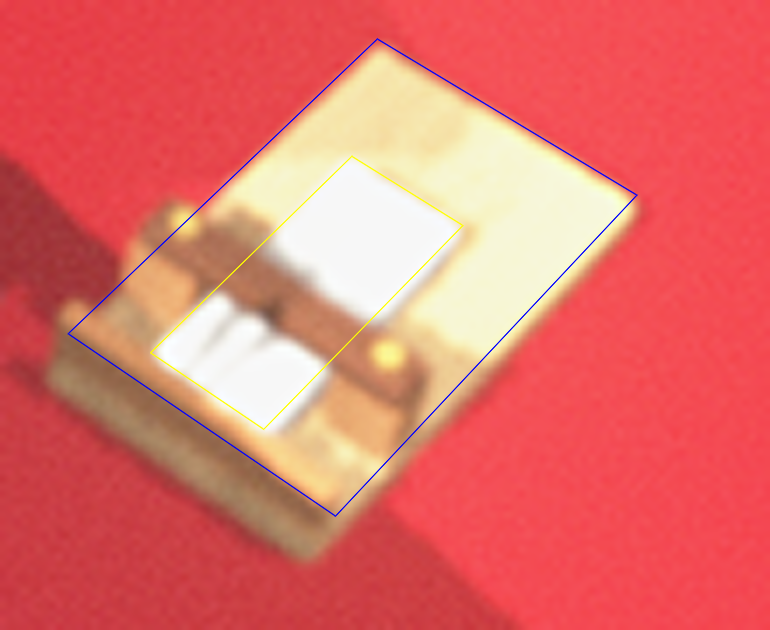

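The blank is home: flat, under the bar, with its end against the stop (edge at (150–265, 352–430)). Now the gourd goes back.

Request:
carry_out([
  [-0.003,0.103,-0.002,0,0,0.111],
  [0.01,0.103,-0.003,0,0,0.112],
  [0.021,0.101,-0.002,0,0,0.111],
  [0.033,0.097,-0.002,0,0,0.111],
  [0.044,0.094,-0.002,0,0,0.111],
], hand=0.7, squeeze=15)

```text
time_s: 33.83
tcp_pos: [0.4844, 0.0506, 0.2024]
eef_rot: [179.9, 0.1, -25.1]
contact_force: [0.3, 0.0, -0.0]
gripper_width: 0.0611
gripper_force: 0.0
```

Request:
carry_out([
  [0.055,0.087,-0.003,0,0,0.112],
  [0.064,0.081,-0.002,0,0,0.111],
  [0.073,0.072,-0.002,0,0,0.111],
  [0.062,0.037,0,0,0,0.15],
  [0.067,0.027,0,0,0,0.15],
])

```text
time_s: 34.45
tcp_pos: [0.521, -0.1723, 0.2056]
eef_rot: [179.9, 0.1, -63.3]
contact_force: [0.9, 0.0, 0.1]
gripper_width: 0.0614
gripper_force: 0.0
```

Request:
carry_out([
  [0.071,0.016,0,0,0,0.15],
  [0.072,0.005,0,0,0,0.15],
  [0.073,-0.006,0,0,0,0.15],
  [0,0,0.1,0,0,0],
  [0,0,0,0,0,0],
])

```text
time_s: 35.08
tcp_pos: [0.5446, -0.2761, 0.152]
eef_rot: [179.5, 0.2, -90.1]
contact_force: [0.3, -0.1, -0.0]
gripper_width: 0.0612
gripper_force: 0.0
```

Request:
carry_out([
  [0,0,0.06,0,0,0],
  [0,0,0,0,0,0],
  [0,0,0,0,0,0],
])

```text
time_s: 35.45
tcp_pos: [0.5489, -0.2766, 0.1283]
eef_rot: [-179.9, -0.0, -89.9]
contact_force: [-0.3, 0.7, 0.6]
gripper_width: 0.061
gripper_force: 0.0
```

```bash
python3 plan.py .549,-.2755,.0588,-90,35
```

```text
t35.45 [ 0.5489 -0.2766  0.1283] [-1.7993e+02 -5.0000e-02 -8.9920e+01] w0.0610 gf0.0 [-0.3  0.7  0.6]
[[-0.001, 0, 0.07, 0, 0, 0.001], [-0.001, 0, 0.069, 0, 0, 0]]
```

Request:
carry_out([
  [-0.001,0,0.07,0,0,0.001],
  [-0.001,0,0.069,0,0,0],
  [0,0,0,0,0,0],
  [0,0,0,0,0,0],
])

```text
time_s: 35.95
tcp_pos: [0.5495, -0.2759, 0.0592]
eef_rot: [-179.9, -0.1, -90.0]
contact_force: [0.9, -0.4, 0.0]
gripper_width: 0.0615
gripper_force: 0.0
```

Request:
carry_out([
  [0,0,0,0,0,0],
  [0,0,0,0,0,0],
  [0,0,0,0,0,0],
  [0,0,0,0,0,0],
], hand=0.2)

```text
time_s: 36.45
tcp_pos: [0.5489, -0.2757, 0.0578]
eef_rot: [-179.9, -0.0, -90.0]
contact_force: [0.6, 1.1, 3.5]
gripper_width: 0.0337
gripper_force: 14.2
```

```bash
python3 plan.py .549,-.2755,.19,-90,45 .5446,-.0452,.19,-90,45 .5446,-.0452,.072,-90,30
```

```text
t36.45 [ 0.5489 -0.2757  0.0578] [-1.799e+02 -3.000e-02 -9.002e+01] w0.0337 gf14.2 [0.6 1.1 3.5]
[[0, 0, -0.088, 0, 0, 0], [0, 0, -0.088, 0, 0, 0], [0, 0, -0.088, 0, 0, 0], [-0.077, 0.001, 0, 0, 0, 0], [-0.077, 0.002, 0, 0, 0, 0]]
[[-0.077, 0.001, 0, 0, 0, 0], [-0.076, 0.002, 0, 0, 0, 0], [-0.077, 0.001, 0, 0, 0, 0], [-0.077, 0.002, 0, 0, 0, 0], [0, 0, 0.059, 0, 0, 0]]
[[0, 0, 0.059, 0, 0, 0], [0, 0, 0.059, 0, 0, 0], [0, 0, 0.059, 0, 0, 0]]
```

Request:
carry_out([
  [0,0,-0.06,0,0,0],
  [0,0,-0.09,0,0,0],
  [0,0,-0.09,0,0,0],
  [-0.05,0.001,-0.024,0,0,0],
  [-0.077,0.002,0,0,0,0],
])

```text
time_s: 37.08
tcp_pos: [0.5467, -0.212, 0.19]
eef_rot: [-179.9, 0.0, -90.1]
contact_force: [0.2, -0.2, -2.3]
gripper_width: 0.0337
gripper_force: 14.8
```

Request:
carry_out([
  [-0.077,0.001,0,0,0,0],
  [-0.077,0.002,0,0,0,0],
  [-0.077,0.001,0,0,0,0],
  [-0.077,0.002,0,0,0,0],
  [-0.026,0,0,0,0,0],
])

```text
time_s: 37.7
tcp_pos: [0.5431, -0.0434, 0.1887]
eef_rot: [179.9, 0.0, -89.9]
contact_force: [0.4, -0.2, -2.3]
gripper_width: 0.0334
gripper_force: 15.0
```

Request:
carry_out([
  [0,0,0.065,0,0,0],
  [0,0,0.065,0,0,0],
  [0,0,0.06,0,0,0],
  [0,0,0,0,0,0],
  [0,0,0,0,0,0],
])

```text
time_s: 38.33
tcp_pos: [0.5443, -0.0453, 0.0949]
eef_rot: [-180.0, -0.0, -90.0]
contact_force: [-0.1, 0.2, -1.2]
gripper_width: 0.0337
gripper_force: 15.0
```

```bash
python3 plan.py .5446,-.0454,.058,-90,20
```

```text
t38.33 [ 0.5443 -0.0453  0.0949] [-1.7997e+02 -1.0000e-02 -9.0030e+01] w0.0337 gf15.0 [-0.1  0.2 -1.2]
[[0, 0, 0.037, 0, 0, 0], [0, -0.001, 0.037, 0, 0, -0.001]]
```

Request:
carry_out([
  [0,0,0.03,0,0,0],
  [0,0,0.03,0,0,0],
  [0,0,0.014,0,0,0],
  [0,0,0,0,0,0],
  [0,0,0,0,0,0],
])

```text
time_s: 38.95
tcp_pos: [0.5441, -0.045, 0.0573]
eef_rot: [-180.0, -0.0, -90.0]
contact_force: [0.9, -0.5, -1.4]
gripper_width: 0.0337
gripper_force: 15.0
```

Request:
carry_out([
  [0,0,0.004,0,0,0],
  [0,0,0,0,0,0],
  [0,0,0,0,0,0],
])

```text
time_s: 39.33
tcp_pos: [0.5438, -0.0451, 0.0552]
eef_rot: [-180.0, 0.0, -90.0]
contact_force: [-0.5, -0.0, -1.9]
gripper_width: 0.0335
gripper_force: 15.0
```

Request:
carry_out([
  [0,-0.001,0.004,0,0,0],
  [0,0,0,0,0,0],
  [0,0,0,0,0,0],
])

```text
time_s: 39.7
tcp_pos: [0.5445, -0.045, 0.0537]
eef_rot: [-180.0, -0.0, -90.0]
contact_force: [-2.3, 0.2, 5.5]
gripper_width: 0.0336
gripper_force: 15.7
```

Request:
carry_out([
  [0,0,0,0,0,0],
  [0,0,0,0,0,0],
  [0,0,0,0,0,0],
  [0,0,-0.03,0,0,0],
  [0,0,-0.1,0,0,0],
], hand=0.7)

```text
time_s: 40.33
tcp_pos: [0.5425, -0.0455, 0.1172]
eef_rot: [179.7, -0.1, -90.0]
contact_force: [1.0, 0.3, -0.8]
gripper_width: 0.0614
gripper_force: 0.0
```

Request:
carry_out([
  [0,0,-0.1,0,0,0],
  [0,0,0,0,0,0],
])

```text
time_s: 40.58
tcp_pos: [0.547, -0.0448, 0.1735]
eef_rot: [-179.5, 0.1, -90.0]
contact_force: [0.3, 0.7, -0.8]
gripper_width: 0.0613
gripper_force: 0.0
```

```bash
python3 plan.py .5494,-.358,.17,-78.1 .5494,-.358,.12,-78.1
```

```text
t40.58 [ 0.547  -0.0448  0.1735] [-1.7949e+02  8.0000e-02 -8.9990e+01] w0.0613 gf0.0 [ 0.3  0.7 -0.8]
[[0.104, -0.001, 0.001, 0, 0, -0.033], [0.105, 0.003, 0.001, 0, 0, -0.033], [0.104, 0.006, 0.002, 0, 0, -0.033], [0.104, 0.01, 0.001, 0, 0, -0.033], [0.103, 0.014, 0.001, 0, 0, -0.033]]
[[0.103, 0.017, 0.001, 0, 0, -0.033], [0, 0, 0.1, 0, 0, 0]]
```

Request:
carry_out([
  [0.104,-0.001,0.001,0,0,-0.033],
  [0.105,0.003,0.001,0,0,-0.033],
  [0.104,0.006,0.002,0,0,-0.033],
  [0.104,0.01,0.001,0,0,-0.033],
  [0.103,0.014,0.001,0,0,-0.033],
])

```text
time_s: 41.2
tcp_pos: [0.5457, -0.3075, 0.1651]
eef_rot: [180.0, 0.0, -80.1]
contact_force: [0.3, 0.6, 0.1]
gripper_width: 0.0614
gripper_force: 0.0
```

Request:
carry_out([
  [0.103,0.017,0.001,0,0,-0.033],
  [0,0,0.1,0,0,0],
  [0,0,0,0,0,0],
  [0,0,0,0,0,0],
  [0,0,0,0,0,0],
])

```text
time_s: 41.82
tcp_pos: [0.5478, -0.3579, 0.1168]
eef_rot: [-179.9, -0.1, -78.1]
contact_force: [0.1, 0.3, -0.0]
gripper_width: 0.061
gripper_force: 0.0
```

```bash
python3 plan.py .5494,-.358,.043,-78.1,35
```

```text
t41.83 [ 0.5478 -0.3579  0.1168] [-1.7986e+02 -1.1000e-01 -7.8070e+01] w0.0610 gf0.0 [ 0.1  0.3 -0. ]
[[0, -0.001, 0.049, 0, 0, 0], [0.001, -0.001, 0.049, 0, 0, 0], [0, -0.001, 0.05, 0, 0, 0]]
```

Request:
carry_out([
  [0,-0.001,0.049,0,0,0],
  [0,-0.001,0.049,0,0,0],
  [0,-0.001,0.048,0,0,0],
  [0,0,0,0,0,0],
  [0,0,0,0,0,0],
])

```text
time_s: 42.45
tcp_pos: [0.5492, -0.3579, 0.0434]
eef_rot: [-179.9, -0.1, -78.1]
contact_force: [-0.6, 0.7, 0.9]
gripper_width: 0.0614
gripper_force: 0.0
```

Request:
carry_out([
  [0,0,0,0,0,0],
  [0,0,0,0,0,0],
  [0,0,0,0,0,0],
  [0,0,0,0,0,0],
], hand=0.2)

```text
time_s: 42.95
tcp_pos: [0.5484, -0.3579, 0.042]
eef_rot: [-180.0, -0.0, -78.1]
contact_force: [-0.1, 1.4, 2.6]
gripper_width: 0.0339
gripper_force: 15.0
```

```bash
python3 plan.py .5494,-.358,.18,-78.1,45 .5484,-.1192,.18,-78.1,45 .5484,-.1192,.06,-78.1,30
```

```text
t42.95 [ 0.5484 -0.3579  0.042 ] [-1.7996e+02 -3.0000e-02 -7.8150e+01] w0.0339 gf15.0 [-0.1  1.4  2.6]
[[0, 0, -0.069, 0, 0, 0], [0, -0.001, -0.069, 0, 0, 0], [0, 0, -0.069, 0, 0, -0.001], [0.001, -0.001, -0.069, 0, 0, 0], [-0.078, -0.016, 0, 0, 0, 0]]
[[-0.078, -0.016, 0, 0, 0, 0], [-0.078, -0.016, 0, 0, 0, 0], [-0.078, -0.016, 0, 0, 0, 0], [-0.078, -0.016, 0, 0, 0, 0], [-0.078, -0.016, 0, 0, 0, 0]]
[[0, 0, 0.06, 0, 0, 0], [0, 0, 0.06, 0, 0, 0], [0, 0, 0.06, 0, 0, 0], [0, 0, 0.06, 0, 0, 0]]
```

Request:
carry_out([
  [0,0,-0.06,0,0,0],
  [0,0,-0.075,0,0,0],
  [0,0,-0.075,0,0,0],
  [0,0,-0.066,0,0,0],
  [-0.05,-0.011,0,0,0,0],
])

```text
time_s: 43.58
tcp_pos: [0.5493, -0.3335, 0.1822]
eef_rot: [-179.8, -0.1, -78.3]
contact_force: [0.7, -0.4, -3.6]
gripper_width: 0.0335
gripper_force: 15.0
```

Request:
carry_out([
  [-0.078,-0.016,0,0,0,0],
  [-0.078,-0.016,0,0,0,0],
  [-0.078,-0.016,0,0,0,0],
  [-0.078,-0.016,0,0,0,0],
  [-0.078,-0.016,0,0,0,0],
])

```text
time_s: 44.2
tcp_pos: [0.5466, -0.1318, 0.179]
eef_rot: [179.9, 0.0, -78.2]
contact_force: [1.5, 0.3, -2.0]
gripper_width: 0.0343
gripper_force: 15.0
```

Request:
carry_out([
  [-0.028,-0.006,0,0,0,0],
  [0,0,0.06,0,0,0],
  [0,0,0.06,0,0,0],
  [0,0,0.06,0,0,0],
  [0,0,0,0,0,0],
])

```text
time_s: 44.82
tcp_pos: [0.5453, -0.1193, 0.0872]
eef_rot: [179.7, 0.0, -78.2]
contact_force: [0.6, 0.5, -2.8]
gripper_width: 0.0341
gripper_force: 15.0
```

Request:
carry_out([
  [0,0,0.02,0,0,0],
  [0,0,0,0,0,0],
  [0,0,0,0,0,0],
])

```text
time_s: 45.2
tcp_pos: [0.5479, -0.1189, 0.0804]
eef_rot: [-179.9, -0.0, -78.2]
contact_force: [0.6, -0.6, -1.3]
gripper_width: 0.034
gripper_force: 15.0
```

```bash
python3 plan.py .5484,-.1193,.041,-78.1,20
```

```text
t45.20 [ 0.5479 -0.1189  0.0804] [-1.7993e+02 -1.0000e-02 -7.8160e+01] w0.0340 gf15.0 [ 0.6 -0.6 -1.3]
[[0.001, 0, 0.039, 0, 0, 0], [0, -0.001, 0.04, 0, 0, -0.001]]
```

Request:
carry_out([
  [0,0,0.039,0,0,0],
  [0,0,0.03,0,0,0],
  [0,0,0.01,0,0,0],
  [0,0,0,0,0,0],
  [0,0,0,0,0,0],
])

```text
time_s: 45.82
tcp_pos: [0.5479, -0.1188, 0.0406]
eef_rot: [-180.0, -0.0, -78.1]
contact_force: [0.4, 0.4, -2.6]
gripper_width: 0.0339
gripper_force: 15.0
```

Request:
carry_out([
  [0,0,0.003,0,0,0],
  [0,0,0,0,0,0],
  [0,0,0,0,0,0],
])

```text
time_s: 46.2
tcp_pos: [0.5475, -0.1188, 0.0387]
eef_rot: [-180.0, -0.0, -78.2]
contact_force: [-0.3, 0.9, -1.5]
gripper_width: 0.0342
gripper_force: 15.0
```

Request:
carry_out([
  [0.001,-0.002,0,0,0,0],
  [0,0,0,0,0,0],
  [0,0,0.002,0,0,0],
  [0,0,0,0,0,0],
  [0,0,0,0,0,0],
])

```text
time_s: 46.82
tcp_pos: [0.5487, -0.1191, 0.0379]
eef_rot: [-180.0, -0.0, -78.1]
contact_force: [-1.9, 1.9, 5.1]
gripper_width: 0.034
gripper_force: 15.0
```

Release the seal and go to the owl (yaw 0).

Request:
carry_out([
  [0,0,0,0,0,0],
  [0,0,0,0,0,0],
  [0,0,0,0,0,0],
  [0,0,-0.03,0,0,0],
  [0,0,-0.1,0,0,0],
], hand=0.7)

```text
time_s: 47.45
tcp_pos: [0.5468, -0.1192, 0.1017]
eef_rot: [179.7, 0.0, -78.2]
contact_force: [0.8, 1.2, 0.2]
gripper_width: 0.0615
gripper_force: 0.0
```

Request:
carry_out([
  [0,0,-0.1,0,0,0],
  [0,0,-0.03,0,0,0],
  [0,0,0,0,0,0],
])

```text
time_s: 47.82
tcp_pos: [0.5491, -0.119, 0.1694]
eef_rot: [-179.8, -0.0, -78.2]
contact_force: [-0.6, -0.5, -0.6]
gripper_width: 0.0611
gripper_force: 0.0
```

```bash
python3 plan.py .4439,-.3162,.19,0  .4439,-.3162,.12,0
```

```text
t47.83 [ 0.5491 -0.119   0.1694] [-1.7981e+02 -1.0000e-02 -7.8160e+01] w0.0611 gf0.0 [-0.6 -0.5 -0.6]
[[0.043, 0.036, -0.005, 0, 0, -0.163], [0.036, 0.042, -0.005, 0, 0, -0.163], [0.028, 0.049, -0.005, 0, 0, -0.162], [0.02, 0.052, -0.006, 0, 0, -0.163], [0.011, 0.055, -0.005, 0, 0, -0.163]]
[[0.001, 0.056, -0.005, 0, 0, -0.163], [-0.008, 0.055, -0.005, 0, 0, -0.163], [-0.018, 0.053, -0.005, 0, 0, -0.163], [0, 0, 0.07, 0, 0, 0], [0, 0, 0.07, 0, 0, 0]]
```

Request:
carry_out([
  [0.043,0.036,-0.005,0,0,-0.163],
  [0.036,0.042,-0.005,0,0,-0.163],
  [0.028,0.049,-0.005,0,0,-0.162],
  [0.02,0.052,-0.006,0,0,-0.163],
  [0.011,0.055,-0.005,0,0,-0.163],
])

```text
time_s: 48.45
tcp_pos: [0.4814, -0.2429, 0.1791]
eef_rot: [180.0, 0.2, -29.0]
contact_force: [0.5, 0.1, -0.4]
gripper_width: 0.0613
gripper_force: 0.0
```

Request:
carry_out([
  [0.001,0.056,-0.005,0,0,-0.163],
  [-0.008,0.055,-0.005,0,0,-0.163],
  [-0.018,0.053,-0.005,0,0,-0.163],
  [0,0,0.07,0,0,0],
  [0,0,0.07,0,0,0],
])

```text
time_s: 49.08
tcp_pos: [0.442, -0.3164, 0.1161]
eef_rot: [-180.0, 0.1, -0.0]
contact_force: [0.3, -0.7, -0.6]
gripper_width: 0.0614
gripper_force: 0.0
```

Request:
carry_out([
  [0,0,0,0,0,0],
  [0,0,0,0,0,0],
])

```text
time_s: 49.32
tcp_pos: [0.4434, -0.3164, 0.1185]
eef_rot: [180.0, 0.0, 0.1]
contact_force: [0.3, 0.1, 1.1]
gripper_width: 0.0611
gripper_force: 0.0
```

```bash
python3 plan.py .4439,-.3162,.037,0,35
```

```text
t49.33 [ 0.4434 -0.3164  0.1185] [1.7998e+02 3.0000e-02 5.0000e-02] w0.0611 gf0.0 [0.3 0.1 1.1]
[[0, 0, 0.054, 0, 0, 0], [0.001, 0, 0.055, 0, 0, 0.001], [0, 0, 0.054, 0, 0, 0]]
```

Request:
carry_out([
  [0,0,0.054,0,0,0],
  [0.001,0,0.055,0,0,0],
  [0,0,0.052,0,0,0],
  [0,0,0,0,0,0],
  [0,0,0,0,0,0],
])

```text
time_s: 49.95
tcp_pos: [0.4448, -0.3166, 0.0392]
eef_rot: [179.9, -0.1, 0.1]
contact_force: [-1.0, 0.1, 0.1]
gripper_width: 0.0612
gripper_force: 0.0
```

Request:
carry_out([
  [0,0,0,0,0,0],
  [0,0,0,0,0,0],
  [0,0,0,0,0,0],
  [0,0,0,0,0,0],
], hand=0.3)

```text
time_s: 50.45
tcp_pos: [0.444, -0.3164, 0.0383]
eef_rot: [180.0, -0.0, 0.0]
contact_force: [-0.5, 1.7, 6.1]
gripper_width: 0.0414
gripper_force: 15.0
```

```bash
python3 plan.py .4439,-.3162,.16,0,45 .4721,-.0908,.16,0,45 .4721,-.0908,.06,0,30
```

```text
t50.45 [ 0.444  -0.3164  0.0383] [ 1.7998e+02 -5.0000e-02  4.0000e-02] w0.0414 gf15.0 [-0.5  1.7  6.1]
[[0, 0, -0.081, 0, 0, 0], [0, 0, -0.081, 0, 0, 0], [0, 0, -0.081, 0, 0, 0.001], [0.009, -0.075, 0, 0, 0, 0], [0.01, -0.075, 0, 0, 0, 0]]
[[0.009, -0.076, 0, 0, 0, 0], [0.009, -0.075, 0, 0, 0, 0], [0.01, -0.075, 0, 0, 0, 0], [0.009, -0.075, 0, 0, 0, 0], [0, 0, 0.05, 0, 0, 0]]
[[0, 0, 0.05, 0, 0, 0], [0, 0, 0.05, 0, 0, 0], [0, 0, 0.05, 0, 0, 0]]
```

Request:
carry_out([
  [0,0,-0.06,0,0,0],
  [0,0,-0.081,0,0,0],
  [0,0,-0.081,0,0,0],
  [0.006,-0.05,-0.02,0,0,0],
  [0.01,-0.075,0,0,0,0],
])

```text
time_s: 51.08
tcp_pos: [0.4518, -0.2536, 0.1594]
eef_rot: [180.0, -0.1, -0.1]
contact_force: [0.6, 0.2, -2.8]
gripper_width: 0.0416
gripper_force: 15.0
```

Request:
carry_out([
  [0.009,-0.075,0,0,0,0],
  [0.009,-0.075,0,0,0,0],
  [0.01,-0.075,0,0,0,0],
  [0.009,-0.075,0,0,0,0],
  [0.003,-0.026,0,0,0,0],
])

```text
time_s: 51.7
tcp_pos: [0.4713, -0.0891, 0.1584]
eef_rot: [-180.0, 0.0, 0.1]
contact_force: [0.2, -0.5, -2.9]
gripper_width: 0.0414
gripper_force: 15.0
```

Request:
carry_out([
  [0,0,0.05,0,0,0],
  [0,0,0.06,0,0,0],
  [0,0,0.06,0,0,0],
  [0,0,0.03,0,0,0],
  [0,0,0,0,0,0],
])

```text
time_s: 52.32
tcp_pos: [0.4703, -0.0913, 0.0573]
eef_rot: [180.0, 0.2, -0.0]
contact_force: [0.2, -0.0, -1.8]
gripper_width: 0.0417
gripper_force: 15.0
```

Request:
carry_out([
  [0,0,0,0,0,0],
  [0,0,0,0,0,0],
])

```text
time_s: 52.58
tcp_pos: [0.4721, -0.0908, 0.0594]
eef_rot: [-180.0, -0.1, 0.0]
contact_force: [0.2, 0.1, -1.3]
gripper_width: 0.0411
gripper_force: 15.0
```

```bash
python3 plan.py .4721,-.0908,.037,0,10
```

```text
t52.58 [ 0.4721 -0.0908  0.0594] [-1.7999e+02 -9.0000e-02  2.0000e-02] w0.0411 gf15.0 [ 0.2  0.1 -1.3]
[[0, 0, 0.015, 0, 0, 0], [0, 0, 0.015, 0, 0, 0], [0, 0, 0.015, 0, 0, 0]]
```

Request:
carry_out([
  [0,0,0.015,0,0,0],
  [0,0,0.018,0,0,0],
  [0,0,0.012,0,0,0],
  [0,0,0,0,0,0],
  [0,0,0,0,0,0],
])

```text
time_s: 53.2
tcp_pos: [0.4716, -0.0908, 0.036]
eef_rot: [180.0, 0.0, 0.0]
contact_force: [-0.2, 0.0, -2.2]
gripper_width: 0.0414
gripper_force: 15.0
```

Request:
carry_out([
  [0,0,0.003,0,0,0],
  [0,0,0,0,0,0],
  [0,0,0,0,0,0],
])

```text
time_s: 53.58
tcp_pos: [0.4716, -0.0908, 0.0347]
eef_rot: [-180.0, -0.0, 0.0]
contact_force: [0.2, -0.0, -2.2]
gripper_width: 0.0415
gripper_force: 15.0
```

Request:
carry_out([
  [0,0,0.002,0,0,0],
  [0,0,0,0,0,0],
  [0,0,0,0,0,0],
])

```text
time_s: 53.95
tcp_pos: [0.4717, -0.0908, 0.0343]
eef_rot: [180.0, -0.0, 0.0]
contact_force: [-2.9, 0.8, 7.1]
gripper_width: 0.0417
gripper_force: 15.0
```

Request:
carry_out([
  [0,0,0,0,0,0],
  [0,0,0,0,0,0],
  [0,0,0,0,0,0],
  [0,0,-0.03,0,0,0],
  [0,0,-0.1,0,0,0],
], hand=0.7)

```text
time_s: 54.58
tcp_pos: [0.4696, -0.0911, 0.0971]
eef_rot: [179.9, 0.3, 0.0]
contact_force: [2.1, -0.3, 0.5]
gripper_width: 0.0608
gripper_force: 0.0
```

Request:
carry_out([
  [0,0,-0.12,0,0,0],
  [0,0,-0.11,0,0,0],
  [0,-0.1,-0.05,0,0,0],
  [-0.03,-0.12,0,0,0,0],
  [-0.03,-0.12,0,0,0,0],
])

```text
time_s: 55.2
tcp_pos: [0.441, 0.0807, 0.239]
eef_rot: [-179.9, -0.1, -0.0]
contact_force: [1.0, 0.8, -0.8]
gripper_width: 0.0617
gripper_force: 0.0
```

Request:
carry_out([
  [-0.04,-0.1,0,0,0,0.1],
  [-0.04,-0.1,0,0,0,0.1],
  [-0.04,-0.1,0,0,0,0.1],
  [-0.04,-0.11,0,0,0,0.1],
  [-0.03,-0.11,0,0,0,0],
])

```text
time_s: 55.82
tcp_pos: [0.4034, 0.351, 0.239]
eef_rot: [-179.9, -0.0, -24.0]
contact_force: [1.2, 0.8, 0.7]
gripper_width: 0.0614
gripper_force: 0.0
```

Request:
carry_out([
  [-0.03,-0.11,0,0,0,0],
  [0,-0.11,0,0,0,0],
  [0,0,0,0,0,0],
])

```text
time_s: 56.2
tcp_pos: [0.4357, 0.4583, 0.2361]
eef_rot: [179.8, 0.0, -23.9]
contact_force: [-0.5, -0.6, -0.0]
gripper_width: 0.0614
gripper_force: 0.0
```

```bash
python3 plan.py
python3 - <<'E'
from ov import *
f={}
for n in('top','scene'):
    im=r.capture(n)[:,:,::-1]; cv2.imwrite(f'pics/{n}5.png',im)
def up(p,b): 
    i=cv2.imread(p)[b[1]:b[3],b[0]:b[2]]; return cv2.resize(i,None,fx=4.3,fy=4.3,interpolation=cv2.INTER_CUBIC)
b=(285,215,375,285)
cv2.imwrite('pics/cmp.png',cv2.hconcat([up('pics/top0.png',b),up('pics/top5.png',b)]))
# local registration of each carving, top & scene (px)
A={n:(cv2.imread(f'pics/{n}0.png'),cv2.imread(f'pics/{n}5.png')) for n in('top','scene')}
pos={'gourd':(.544,-.0453),'owl':(.472,-.0907),'seal':(.5485,-.12),'box':(.755,-.135),'step':(.66,.03)}
for k,(x,y) in pos.items():
    for n in A:
        u,v=proj(n,[[x,y,.045 if k not in('box','step') else .06]])[0].round().astype(int)
        h=14; T=A[n][0][v-h:v+h,u-h:u+h]; 
        T=A[n][0][v-h:v+h+1,u-h:u+h+1]; W=A[n][1][v-h-6:v+h+7,u-h-6:u+h+7]
        c=cv2.matchTemplate(W,T,cv2.TM_CCOEFF_NORMED); _,m,_,(i,j)=cv2.minMaxLoc(c)
        sub=lambda a,b0,d:.5*(a-d)/(a-2*b0+d) if 0 else 0.5*(a-d)/(a-2*b0+d)
        dx=i-6+(sub(c[j,i-1],m,c[j,i+1]) if 0<i<12 else 0); dy=j-6+(sub(c[j-1,i],m,c[j+1,i]) if 0<j<12 else 0)
        print(k,n,(u,v),'shift px %.2f %.2f score %.3f'%(dx,dy,m))
E
```

```text
t56.20 [0.4357 0.4583 0.2361] [179.84   0.   -23.9 ] w0.0614 gf0.0 [-0.5 -0.6 -0. ]
gourd top (np.int64(303), np.int64(237)) shift px -0.10 0.91 score 0.996
gourd scene (np.int64(298), np.int64(201)) shift px 0.46 -0.21 score 0.978
owl top (np.int64(325), np.int64(273)) shift px 1.05 0.02 score 0.990
owl scene (np.int64(308), np.int64(182)) shift px -0.32 -0.35 score 0.979
seal top (np.int64(340), np.int64(235)) shift px 0.22 0.12 score 0.979
seal scene (np.int64(281), np.int64(187)) shift px 0.14 -0.10 score 0.990
box top (np.int64(348), np.int64(135)) shift px -0.05 0.04 score 1.000
box scene (np.int64(215), np.int64(212)) shift px 0.03 0.01 score 0.999
step top (np.int64(268), np.int64(179)) shift px 0.04 0.02 score 0.996
step scene (np.int64(281), np.int64(232)) shift px -4.06 -2.97 score 0.462
```

View pics/cmp.png

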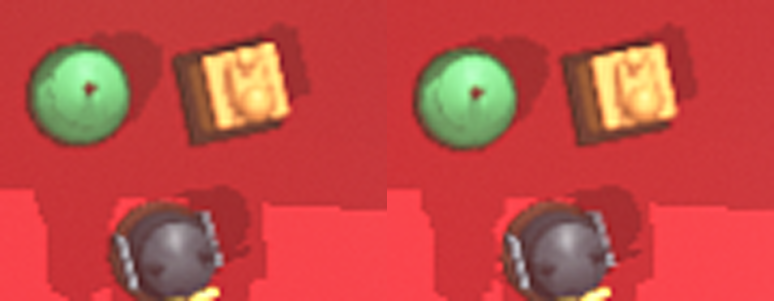

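Comparing before and after in the top crop, every carving is standing. The seal is within 0.25 px. The gourd sits about 0.9 px (2 mm) nearer the robot and the owl about 1 px (2 mm) to the right, both within measuring error. The paste box hasn't moved. Handing in.

```bash
python3 -c "
from plant import r
print(r.close_job())"
```

```text
the job is handed in; nothing more can be done
None
```

The blank is home in the carving board, flat, under the hand-rest bar and against the end stop, and I handed the job in at about 56 s. All three carvings are standing again: the seal within about 0.5 mm of its spot, the gourd and owl each about 2 mm off, which I left as they were. The paste box had not moved in the final images; the mountain and brush pot I kept clear of but did not re-measure.

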